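# Check a frame's diagonals with a slide rule and rack it square

## Task

Check whether the small aluminium frame is square: lay the slide rule flat inside it and gently push its slide out until the two end pins bear in opposite corners, holding it there for a moment to read it, first on the diagonal that starts at the near left corner (seen from the robot), then on the one from the near right corner, without shifting the frame yet. Then slide the frame's far rail sideways by its fin until the two diagonals would agree to within 4 mm, and leave the rule lying flat inside the frame. Never jam the rule hard in the corners, and leave the other things on the bench alone.

Things in the scene. Friction and masses are not known exactly. Their poses are not given: they have to be found in the camera images.
- frame: aluminium frame on the bench, 200 (x) by 250 mm (y) outside, bars 20 mm high. Origin at bench height, at its centre when square; x from near to far rail, y along both rails (left seen from the robot). Near rail bolted down; far rail slides along y only, 25 mm either way from square, against 16 N friction, and stays put. Corner notches are 90 degrees: rail face and a 25 mm arm along x
- near_left (a point): near left inside corner, 10 mm above the bench: where the centre of a rule's 10 mm pin lies when it touches both faces of the notch (5 mm off each). 200 mm from near_right along y, and 150 mm in x from the far corners.
- near_right (a point): near right inside corner, likewise; on the fixed rail
- far_left (a point): far left inside corner, likewise; on the sliding far rail, 200 mm from far_right
- far_right (a point): far right inside corner, likewise; on the sliding far rail
- fin (a point): centre of the upright dark steel fin in the middle of the far rail, 38 mm above the bench; the fin is 14 mm thick along y, 20 mm along x and stands from 20 to 56 mm above the bench. When the frame is square it lies on the frame's x axis (frame y = 0). It moves with the far rail; gripped or pushed along y it slides the rail
- rule_mid (a point): middle of the slide rule's body, 9 mm above its underside. The loose rule (0.4 kg) is an aluminium channel 24 mm wide, 16 mm high; its x axis points from the tail pin (fixed on the body, 111 mm behind this point) to the nose pin (on the slide), z is up. Starts flat on the bench to one side of the frame
- tail (a point): centre of the tail pin, an upright, smooth round nylon pin 10 mm in diameter (friction about 0.2) at the rule's back end, 10 mm above its underside
- nose (a point): centre of the nose pin, a like pin at the front end of the slide. Pin centres are 222 mm apart with the slide fully in, and 222 mm plus the joint value otherwise
- grip (a point): centre of the upright black grip on the slide, 38 mm above the rule's underside; the grip is 28 mm along the rule, 12 mm thick across it, and stands from 15 to 51 mm above the rule's underside. It is over the middle of the body when the slide is in, moves with the slide, and the whole rule balances when lifted by it
- slide (a joint): how far the rule's slide is out, m: 0 fully in (hard stop), 0.055 fully out. It slides with about 0.8 N of friction and stays where it is left; drawing the grip towards the tail with the slide fully in drags the whole rule
- bin: blue open parts bin 150 x 100 x 55 mm, beside the frame opposite the rule; origin under its centre; to be left alone
- tape: roll of clear tape 90 mm across, 24 mm high; to be left alone
- gauge_stand: dial gauge on a green stand, base 70 mm square, 165 mm high; to be left alone
There are look-alikes about, which are no part of the job. Of the things shaped like the part that bears rule_mid, the aluminium one is meant.

How it is judged:
By the outcome, as a careful person would: the job done as asked, in the order asked, and still so for the second after the job is handed in, with the robot touching nothing.
It also fails if it takes over 72 s, if anything falls off the work surface, if the arm or the gripper's body presses on something with over 40 N, if the wrist force passes 120 N, or if a joint passes its speed limit or range.

## Robot

A 6-joint arm with a two-finger parallel gripper is mounted at the origin on the work surface. World frame = base frame: x ahead of the robot, y to its left, z up, the work surface at z = 0. Lengths are in m, angles in rad, forces in N, time in s.
With the tool pointing down it reaches from about 0.35 to 0.85 m from the base axis. Payload 8.1 kg.
Tool frame: the origin (TCP) lies at the very end of the fingers, on their centre line; the grasp point (between the pads) lies 19 mm behind it; z points along the fingers, y is the direction in which the jaws open and shut (so a half turn about z gives the same grasp; the last joint's range is limited). The gripper opens to 85 mm and grips with 20 to 120 N. Pads are 22 mm wide; open, the fingers measure 114 mm over their backs; the gripper's body (76 mm by 85 mm) begins 54 mm behind the grasp point. The pads swing forward as they close: fully open they stand 13 mm farther back than shut.
Start: joints at [1.244, 0.13, 1.488, -0, 1.523, -0.085], TCP at [0.144, 0.583, 0.231] pointing down, gripper open.
Joint ranges: [-2.96, 2.96], [-0.89, 2.26], [0.02, 2.5], [-1.34, 4.48], [0, 2.73], [-2.66, 2.66]. Speed limits (rad/s): [2.39, 2.39, 2.79, 3.14, 3.14, 3.14].

## Interface

Orientations are given as a 3x3 rotation matrix whose columns are the frame's x, y, z axes.
In Python, from station import * gives the robot as it stands.
- The arm moves only by the tool move_arm, never from a script. Its argument "motion" is a list of rows, each an object with "twist": the turn, a rotation vector about the tool's x, y, z in rad, a list of three; "linear": the shift along the tool's x, y, z in cm, a list of three; "grip": the finger opening in cm, from 0 to 8.54. In form: [{"twist": [rx, ry, rz], "linear": [tx, ty, tz], "grip": grip}, ...]. A call has exactly 8 rows; each row shifts and turns the commanded pose from where the row before left it, along the tool's axes as they then stand; what a row does not reach is not made up. A row lasts 1/12 s, in which the tool goes at most 41.7 mm and 7.16 degrees, less where a joint would pass 70% of its speed; a pose out of reach is approached as far as the arm can. A call is refused whole if a number of a shift passes 4.17 or a number of a turn 0.125, either way. A call with a gripper value outside its range is refused whole. The fingers move at their own pace and stop on an object; "squeeze" is the grip in N (left out, the last holds). Time passes only in rows, so rows that do not move let the fingers close, or fill a call up. It gives the time, the measured TCP pose, the force and the opening at its end, in the units of the state.
- state(): the state, without advancing time (a new reading comes with each control period).
- snapshot(name): name is "scene" or "top" or "wrist"; returns a dict with "color" (420x560x3 uint8, blue, green, red), "depth" (420x560 float32, m along the optical axis (not along the pixel's ray), 0 where there is no reading), "fov_y" (degrees; the focal length in pixels is half the picture's height over the tangent of half this angle, whatever the lens; pixels are square), "cx", "cy" (the principal point, pixels), "eye" and "attitude" of the camera in the world; the wrist camera has in their place "tool_from_camera" (4x4, takes a point from camera to tool coordinates, whose origin is the TCP and whose axes are the flange's). Camera axes: x right, y down, z forward; pixel columns grow to the right and rows downward; lengths in m; the calibration is good to about 2 mm. A picture is of the moment at which its call begins: read the wrist's pose just before it.
- job_done(): hands the job in, once; it reports no verdict.
Trained networks look in a picture, given as the dict that the camera call returned (one of the last four; its "shot" number tells which), for a name from the list of things; names that differ only in an ending like _2 or _b are one class to them, and where a whole thing is asked for, a point or a joint stands for the part that bears it (a point fixed in the world has none). Each returns a list of dicts, best first, with "conf" (0 to 1); they miss things now and then, are a little off and sometimes report something else, mostly with a low value. They report only what shows in the picture. A call takes as long as a camera call. They do not tell look-alikes from the thing itself.
- find_in(picture, thing): "location" ([column, row] as shares, 0 to 1, of the picture: columns of its width, rows of its height, amid what is visible of it).
The state is a dict: "clock": time; "joints": joint angles; "qvel": joint speeds; "joint_efforts": joint torques, N m; "ee_pos": TCP position; "tool_rot": TCP orientation; "force": force on the tool from outside, world axes, zero at the start; "moment": the same for the moment, N m; "opening": finger opening in m.
Only numpy, scipy, OpenCV 4.12 (cv2) and the standard library are available. Lean on these libraries where they do the work, as an engineer would, in place of code of your own. Each camera call takes 0.05 s, during which the arm holds its last target. There are 200 camera calls.

## Working session

There is one attempt and no reset: what is moved stays moved. The work goes in short steps, Python scripts to look and compute and a tool call to move; the robot and the scene stay as the last step left them, time stands still between calls to the robot, and variables do not carry over. Pictures are saved under pics/ and viewed, about 8 in all and at most 12, crops included, and the job is handed in when it is done.

Besides the shell and the picture viewer there is one more tool, called after ">>>" by a JSON object that holds its "api" and its "payload", one argument or row to a line. move_arm: Moves the arm, as the interface text tells. Its arguments: {"type":"object","properties":{"motion":{"type":"array"},"squeeze":{"type":"number"}},"required":["motion"]}

```bash
ls; mkdir -p pics; cat > h.py <<'E'
from station import *
import numpy as np, cv2
def K(p):
    h,w=p["depth"].shape
    return h/2/np.tan(np.radians(p["fov_y"])/2)
def cam(p,st=None):
    if "eye" in p: return np.array(p["attitude"]),np.array(p["eye"])
    T=np.array(p["tool_from_camera"]);R=np.array(st["tool_rot"])
    return R@T[:3,:3], R@T[:3,3]+np.array(st["ee_pos"])
def ray(p,c,r,st=None):
    f=K(p);R,e=cam(p,st)
    return R@np.array([(c-p["cx"])/f,(r-p["cy"])/f,1]),e
def atz(p,c,r,z,st=None):
    d,e=ray(p,c,r,st); return e+d*(z-e[2])/d[2]
def atd(p,c,r,st=None):
    d,e=ray(p,c,r,st); return e+d*p["depth"][int(r),int(c)]
def proj(p,X,st=None):
    R,e=cam(p,st);q=R.T@(np.array(X)-e);f=K(p)
    return q[0]/q[2]*f+p["cx"],q[1]/q[2]*f+p["cy"]
E
python3 - <<'E'
from h import *
s=state();print(s)
for n in ["scene","top"]:
    p=snapshot(n);cv2.imwrite(f"pics/{n}0.png",p["color"]);print(n,p["fov_y"],p["cx"],p["cy"],p["eye"],p["attitude"])
    for t in ["frame","fin","rule_mid","tail","nose","grip","near_left","near_right","far_left","far_right","bin","tape","gauge_stand"]:
        for d in find_in(p,t)[:3]:
            c,r=d["location"][0]*560,d["location"][1]*420
            print(t,round(d["conf"],2),round(c),round(r),np.round(atd(p,min(c,559),min(r,419)),3))
E
```

```text
pics
{'clock': 0.0, 'joints': array([ 1.24361809e+00,  1.31196197e-01,  1.48929332e+00, -9.80319937e-06,
        1.52299737e+00, -8.54192370e-02]), 'qvel': array([-1.40427664e-03, -1.06468247e-03, -7.72336655e-05, -9.79801118e-04,
        1.18604648e-04,  1.02293506e-04]), 'joint_efforts': array([ 4.86638128e-04, -5.69380760e+01, -5.00571620e+01, -2.02973324e-04,
        1.45801215e-02, -9.15550208e-05]), 'ee_pos': array([0.14345951, 0.58202238, 0.2302158 ]), 'tool_rot': array([[-9.70918422e-01,  2.39409814e-01, -5.99481138e-04],
       [ 2.39410517e-01,  9.70916771e-01, -1.79689583e-03],
       [ 1.51851793e-04, -1.88816136e-03, -9.99998206e-01]]), 'force': array([-0.08978578,  0.24476216,  0.31343723]), 'moment': array([-0.00458738,  0.00482714,  0.0323387 ]), 'opening': 0.08570997358816995}
scene 55.39175691754444 283.73308415664343 200.92949739610054 [0.82842209 0.44671396 0.99204701] [[-0.89261548  0.38287864 -0.23799488]
 [ 0.4506526   0.77214999 -0.44799177]
 [ 0.01224127 -0.50713739 -0.86177829]]
frame 0.61 261 137 [ 0.519 -0.3    0.016]
frame 0.57 319 204 [ 0.466 -0.016 -0.0
[... 1486 characters left out ...]
30 [ 0.785 -0.392  0.015]
nose 0.27 160 132 [0.785 0.25  0.012]
grip 0.93 412 130 [ 0.788 -0.393  0.01 ]
grip 0.72 383 229 [ 0.532 -0.307  0.018]
grip 0.38 264 257 [ 0.466 -0.015  0.004]
near_left 0.72 260 256 [ 0.467 -0.005  0.002]
near_left 0.35 384 228 [ 0.533 -0.309  0.019]
near_right 0.85 262 259 [ 0.458 -0.012  0.021]
near_right 0.68 383 228 [ 0.533 -0.307  0.014]
far_left 0.85 256 187 [0.629 0.003 0.055]
far_left 0.2 259 253 [ 0.476 -0.002  0.   ]
far_right 0.88 253 191 [0.62  0.009 0.048]
bin 0.8 148 247 [0.491 0.267 0.009]
bin 0.67 382 227 [ 0.538 -0.304  0.015]
tape 0.58 155 134 [0.78  0.262 0.009]
tape 0.32 254 260 [0.455 0.007 0.024]
gauge_stand 0.6 338 142 [ 0.71  -0.187  0.151]
```

View pics/scene0.png

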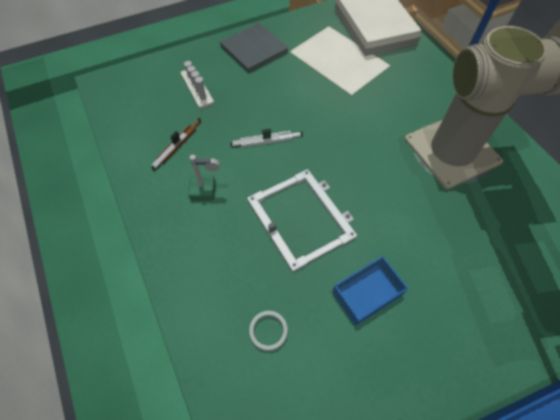

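View pics/top0.png

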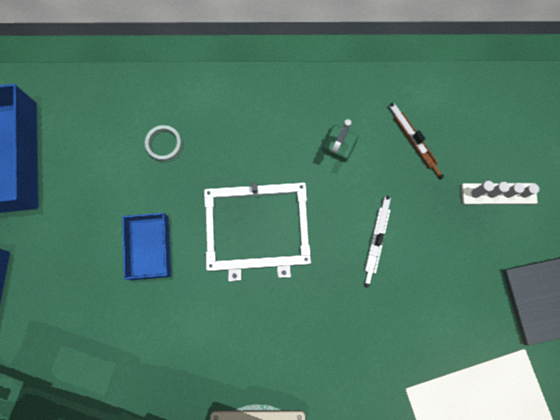

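The two scene pictures show two rule-shaped things. One has an orange-brown body (top px 415,140); the other is all silver (top px 378,240, beside the frame opposite the bin). The silver one fits "aluminium". I'll check this in an enlarged crop of both.

```bash
python3 - <<'E'
from h import *
a=cv2.imread("pics/top0.png")
c1=cv2.resize(a[185:300,340:440],None,fx=5,fy=5,interpolation=cv2.INTER_CUBIC)[:570,:]
b=cv2.imread("pics/scene0.png")[110:180,140:310]
c2=cv2.resize(b,(290,120),interpolation=cv2.INTER_CUBIC)
o=np.zeros((575,795,3),np.uint8);o[:c1.shape[0],:500]=c1;o[:120,500:790]=c2
c3=cv2.resize(a[95:185,380:450],None,fx=4,fy=4,interpolation=cv2.INTER_CUBIC);o[130:490,505:785]=c3
cv2.imwrite("pics/crop1.png",o)
E
```

```text
(no output)
```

View pics/crop1.png

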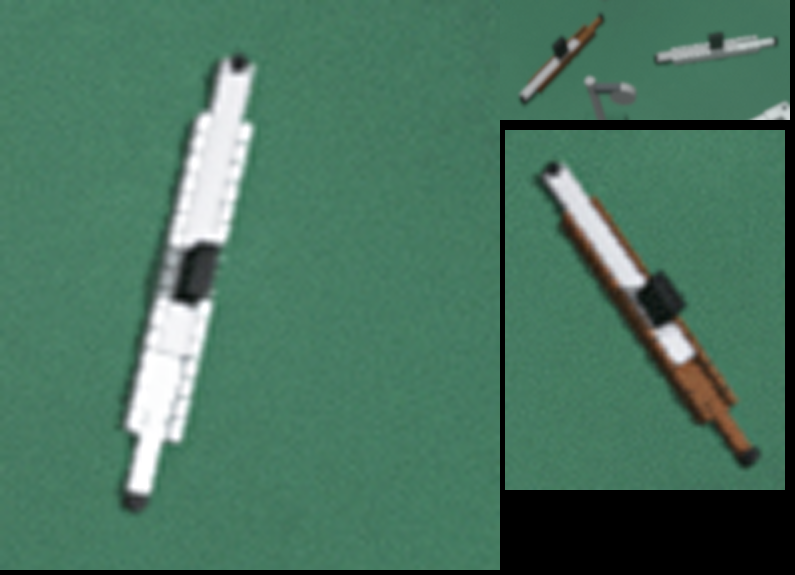

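The crop confirms it: the left rule has an aluminium body, and the other's body is orange-brown, so that's the look-alike. The aluminium rule's tail is the narrow arm at top px (367,285), and its slide/nose end is at (387,197). Next I'll work out the hover pose.

```bash
python3 - <<'E'
from h import *
s=state();p=snapshot("top")
t=atz(p,367,285,.012);n=atz(p,387.4,197.4,.012)
d=n-t;print(t,n,np.linalg.norm(d),np.degrees(np.arctan2(d[1],d[0])),(t+n)/2)
R=s["tool_rot"]
m=(t+n)/2;m[2]=.16
print("tool shift cm",R.T@(m-s["ee_pos"])*100, "y heading",np.degrees(np.arctan2(R[1,1],R[0,1])))
print([np.round(atz(p,*c,.02),3) for c in [(208,267),(309,262),(206,190),(304,184)]])
w=snapshot("wrist");print(w["tool_from_camera"],w["fov_y"])
E
```

```text
[ 0.3956855  -0.26335704  0.012     ] [ 0.61106569 -0.32236164  0.012     ] 0.22331629466956618 -15.320603520143337 [ 0.5033756  -0.29285934  0.012     ]
tool shift cm [-55.88595897 -76.38140795   7.13236804] y heading 76.14779035815822
[array([0.44 , 0.119, 0.02 ]), array([ 0.451, -0.124,  0.02 ]), array([0.63 , 0.128, 0.02 ]), array([ 0.644, -0.115,  0.02 ])]
[[ 4.23785910e-04 -9.46224429e-01 -3.23510664e-01  8.34379260e-02]
 [ 9.99999809e-01  5.46709490e-04 -2.89091079e-04  8.00212664e-04]
 [ 4.50411392e-04 -3.23510480e-01  9.46224480e-01 -1.40982990e-01]
 [ 0.00000000e+00  0.00000000e+00  0.00000000e+00  1.00000000e+00]] 60.34160916219983
```

>>> {"api": "move_arm", "payload": {
  "motion": [
    {"twist": [0, 0, 0], "linear": [-3.3, -2.4, 0], "grip": 8.5},
    {"twist": [0, 0, 0], "linear": [-3.3, -2.4, 0], "grip": 8.5},
    {"twist": [0, 0, 0], "linear": [-3.3, -2.4, 0], "grip": 8.5},
    {"twist": [0, 0, 0], "linear": [-3.3, -2.4, 0], "grip": 8.5},
    {"twist": [0, 0, 0], "linear": [-3.3, -2.4, 0], "grip": 8.5},
    {"twist": [0, 0, 0], "linear": [-3.3, -2.4, 0], "grip": 8.5},
    {"twist": [0, 0, 0], "linear": [-3.3, -2.4, 0], "grip": 8.5},
    {"twist": [0, 0, 0], "linear": [-3.3, -2.4, 0], "grip": 8.5}
  ]
}}

```text
clock: 2.17
ee_pos: [0.3549, 0.3313, 0.2316]
tool_rot: [[-0.971, 0.239, 0.001], [0.239, 0.971, 0.0], [-0.001, 0.001, -1.0]]
force: [-0.1, 1.0, 0.1]
opening: 0.0849
```

>>> {"api": "move_arm", "payload": {
  "motion": [
    {"twist": [0, 0, 0], "linear": [-1.8, -3.5, 0], "grip": 8.5},
    {"twist": [0, 0, 0], "linear": [-1.8, -3.5, 0], "grip": 8.5},
    {"twist": [0, 0, 0], "linear": [-1.8, -3.5, 0], "grip": 8.5},
    {"twist": [0, 0, 0], "linear": [-1.8, -3.5, 0], "grip": 8.5},
    {"twist": [0, 0, 0], "linear": [-1.8, -3.5, 0], "grip": 8.5},
    {"twist": [0, 0, 0], "linear": [-1.8, -3.5, 0], "grip": 8.5},
    {"twist": [0, 0, 0], "linear": [-1.8, -3.5, 0], "grip": 8.5},
    {"twist": [0, 0, 0], "linear": [-1.8, -3.5, 0], "grip": 8.5}
  ]
}}

```text
clock: 2.83
ee_pos: [0.4269, 0.0247, 0.2317]
tool_rot: [[-0.971, 0.239, 0.001], [0.239, 0.971, -0.0], [-0.001, 0.0, -1.0]]
force: [0.1, 0.4, -0.4]
opening: 0.0851
```

```bash
python3 - <<'E'
from h import *
import pickle
s=state();p=snapshot("wrist");cv2.imwrite("pics/w1.png",cv2.resize(p["color"],(800,600)))
pickle.dump((s,p),open("w1.pkl","wb"))
R=s["tool_rot"];print(s["ee_pos"],R.T@(np.array([.503,-.293,.23])-s["ee_pos"])*100)
for t in ["fin","near_left","near_right","far_left","far_right"]:
    for d in find_in(p,t)[:2]:
        c,r=d["location"][0]*560,d["location"][1]*420
        print(t,round(d["conf"],2),round(c),round(r),np.round(atd(p,min(c,559),min(r,419),s),3))
E
```

```text
[0.42687075 0.02466652 0.23172237] [-14.99566902 -29.02073852   0.1819254 ]
fin 0.63 297 342 [ 0.63  -0.005  0.019]
fin 0.45 274 207 [ 0.467  0.007 -0.001]
near_left 0.8 274 206 [ 0.466  0.008 -0.003]
near_right 0.69 274 207 [ 0.467  0.007 -0.002]
far_left 0.83 297 341 [ 0.629 -0.005  0.019]
far_right 0.97 301 340 [ 0.628 -0.     0.019]
```

View pics/w1.png

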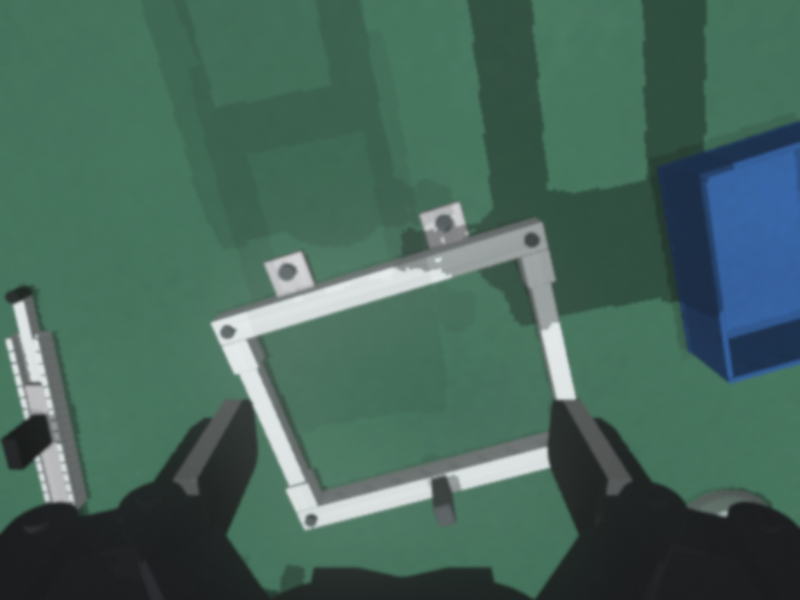

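The wrist view shows the frame. Near rail bolts are at (228,332) right and (531,239) left, the far-right bolt is at (311,520), and the fin is at about (443,500). The far-left corner is hidden by a finger. The rule at the left edge has its tail at (18,295), towards the robot.

```bash
python3 - <<'E'
from h import *
import pickle
s,p=pickle.load(open("w1.pkl","rb"));k=560/800
def blob(c,r,z,h=6):
    c,r=c*k,r*k;g=cv2.cvtColor(p["color"],6).astype(float)
    c0,r0=int(c)-h,int(r)-h;w=g[r0:r0+2*h+1,c0:c0+2*h+1];m=np.clip(np.median(w)-25-w,0,None)
    # keep the component at centre
    n,l=cv2.connectedComponents((m>0).astype(np.uint8));lab=l[h,h] or 1;m=m*(l==lab)
    y,x=np.indices(w.shape);c,r=(m*x).sum()/m.sum()+c0,(m*y).sum()/m.sum()+r0
    return np.array([c,r]),atz(p,c,r,z,s)
R_=blob(228,332,.02);L_=blob(531,239,.02);F_=blob(311,520,.02)
for b in(R_,L_,F_):print(b[0]/k,b[1])
u=(L_[1]-R_[1])[:2];b=np.linalg.norm(u);u/=b;ex=np.array([u[1],-u[0]]);M=((L_[1]+R_[1])/2)[:2]
O=M+.09*ex
print("bolt dist",b,"yaw",np.degrees(np.arctan2(ex[1],ex[0])),"O",O)
f=F_[1][:2]-O;print("far right bolt frame",f@ex,f@u,"s=",f@u+b/2)
g=cv2.cvtColor(p["color"],6)
for z in(.056,.02):
  for px in[(432,478),(455,476),(440,500),(452,523),(437,524)]:
    q=atz(p,px[0]*k,px[1]*k,z,s)[:2]-O;print(z,px,q@ex,q@u)
for n,(x,y) in dict(nl=(-75,100),nr=(-75,-100)).items():print(n,O+ex*x/1e3+u*y/1e3)
E
```

```text
[227.13534098 331.1619983 ] [ 0.45753922 -0.1150637   0.02      ]
[531.03355705 239.3135187 ] [0.44280545 0.1139466  0.02      ]
[310.58771464 519.15471765] [ 0.63701515 -0.10593067  0.02      ]
bolt dist 0.22948376890131783 yaw 3.6811490483934315 O [0.53998665 0.00521981]
far right bolt frame 0.08969201456524147 -0.11715076628853674 s= -0.0024088818378778243
0.056 (432, 478) 0.052727534447429836 -0.0011453281949731489
0.056 (455, 476) 0.056119924913886704 0.015490331127052637
0.056 (440, 500) 0.07351845995869945 -0.0010259117002973691
0.056 (452, 523) 0.09685298159133304 0.001748251516082544
0.056 (437, 524) 0.094324610255118 -0.00942756653417536
0.02 (432, 478) 0.0804553303557704 -0.0072540482276155505
0.02 (455, 476) 0.08423345512535248 0.01127318121850428
0.02 (440, 500) 0.10361030365066548 -0.007121053390820589
0.02 (452, 523) 0.1295980945722341 -0.004031451864609628
0.02 (437, 524) 0.12678223287632712 -0.016478024690915968
nl [0.45872099 0.10019819]
nr [ 0.47156179 -0.09938917]
```

>>> {"api": "move_arm", "payload": {
  "motion": [
    {"twist": [0, 0, 0], "linear": [-1.8, -3.6, 0.5], "grip": 6},
    {"twist": [0, 0, 0], "linear": [-1.8, -3.6, 0.5], "grip": 6},
    {"twist": [0, 0, 0], "linear": [-1.8, -3.6, 0.5], "grip": 6},
    {"twist": [0, 0, 0], "linear": [-1.8, -3.6, 0.5], "grip": 6},
    {"twist": [0, 0, 0], "linear": [-1.8, -3.6, 0.5], "grip": 6},
    {"twist": [0, 0, 0], "linear": [-1.8, -3.6, 0.5], "grip": 6},
    {"twist": [0, 0, 0], "linear": [-1.8, -3.6, 0.5], "grip": 6},
    {"twist": [0, 0, 0], "linear": [-1.2, -3.0, 0.5], "grip": 6}
  ]
}}

```text
clock: 3.8
ee_pos: [0.4946, -0.281, 0.1909]
tool_rot: [[-0.971, 0.237, 0.0], [0.237, 0.971, -0.0], [-0.001, -0.0, -1.0]]
force: [1.4, -0.4, 0.6]
opening: 0.0602
```

```bash
python3 - <<'E'
from h import *
import pickle
s=state();p=snapshot("wrist");s=state();cv2.imwrite("pics/w2.png",cv2.resize(p["color"],(800,600)))
pickle.dump((s,p),open("w2.pkl","wb"))
print(s["ee_pos"],abs(s["qvel"]).max())
E
```

```text
[ 0.49382783 -0.28537307  0.18939865] 0.09779490264273502
```

View pics/w2.png

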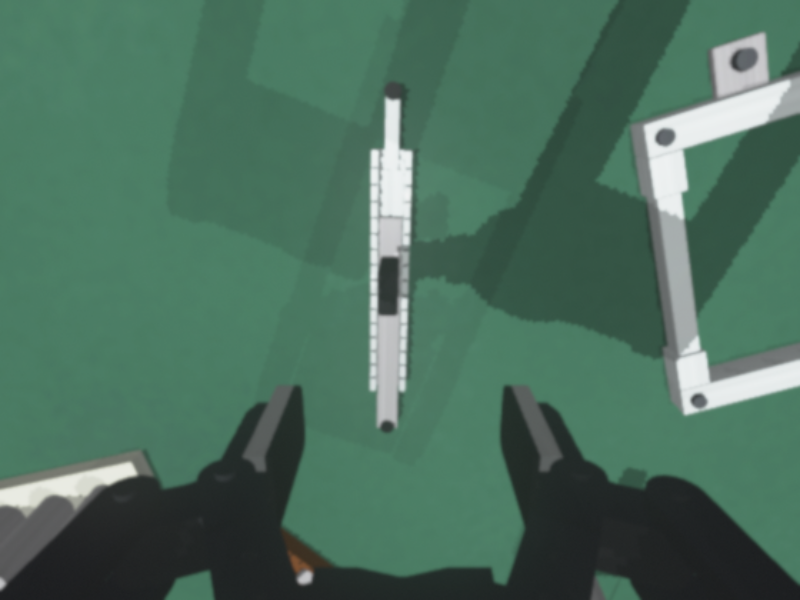

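The wrist view shows the aluminium rule running along the tool x axis, with tail (393,90), grip (389,285) and nose (387,426). The slide is fully in.

```bash
python3 - <<'E'
from h import *
s=state();p=snapshot("wrist");k=.7
print(abs(s["qvel"]).max(),s["ee_pos"])
g=cv2.cvtColor(p["color"],6)
n,l,st,ce=cv2.connectedComponentsWithStats((g[40:320,240:310]<50).astype(np.uint8))
R=s["tool_rot"]
for i in range(1,n):
    if st[i,4]>15:
        c=ce[i]+[240,40];
        for z in(.012,.05): q=atz(p,*c,z,s);print(c/k,st[i],z,np.round(q,4),"tool",np.round(R.T@(q-s["ee_pos"])*100,2), "d",np.round(atd(p,*c,s),3))
E
```

```text
0.09779490264273502 [ 0.49382783 -0.28537307  0.18939865]
```

```bash
python3 - <<'E'
from h import *
s=state();p=snapshot("wrist");k=.7
print(abs(s["qvel"]).max(),s["ee_pos"])
g=cv2.cvtColor(p["color"],6)
print(g[int(285*k),int(389*k)],g[int(90*k),int(393*k)],g[int(426*k),int(387*k)])
n,l,st,ce=cv2.connectedComponentsWithStats((g[40:320,250:300]<65).astype(np.uint8))
R=s["tool_rot"]
for i in range(1,n):
    if st[i,4]>15:
        c=ce[i]+[250,40];
        for z in(.012,.05): q=atz(p,*c,z,s);print(c/k,st[i],z,np.round(q,4),"tool",np.round(R.T@(q-s["ee_pos"])*100,2), "d",np.round(atd(p,*c,s),3))
E
```

```text
0.05780391831515113 [ 0.49351507 -0.28235769  0.18959422]
60 70 73
[390.75331772 285.10538642] [ 18 143  12  38 366] 0.012 [ 0.5077 -0.2926  0.012 ] tool [-1.65 -0.65 17.76] d [ 0.496 -0.289  0.05 ]
[390.75331772 285.10538642] [ 18 143  12  38 366] 0.05 [ 0.4964 -0.2889  0.05  ] tool [-0.46 -0.56 13.96] d [ 0.496 -0.289  0.05 ]
[389.13419913 429.30735931] [ 19 258   7   6  33] 0.012 [ 0.6119 -0.3204  0.012 ] tool [-12.43  -0.84  17.74] d [ 0.611 -0.32   0.014]
[389.13419913 429.30735931] [ 19 258   7   6  33] 0.05 [ 0.5882 -0.3133  0.05  ] tool [-9.96 -0.73 13.94] d [ 0.611 -0.32   0.014]
```

>>> {"api": "move_arm", "payload": {
  "motion": [
    {"twist": [0, 0, 0.024], "linear": [-1.2, -0.57, 0], "grip": 6},
    {"twist": [0, 0, 0], "linear": [0, 0, 3.0], "grip": 6},
    {"twist": [0, 0, 0], "linear": [0, 0, 3.0], "grip": 5},
    {"twist": [0, 0, 0], "linear": [0, 0, 3.0], "grip": 5},
    {"twist": [0, 0, 0], "linear": [0, 0, 3.0], "grip": 5},
    {"twist": [0, 0, 0], "linear": [0, 0, 2.5], "grip": 5},
    {"twist": [0, 0, 0], "linear": [0, 0, 2.0], "grip": 5},
    {"twist": [0, 0, 0], "linear": [0, 0, 0], "grip": 5}
  ],
  "squeeze": 25
}}

```text
clock: 4.62
ee_pos: [0.5012, -0.2838, 0.0215]
tool_rot: [[-0.966, 0.26, -0.007], [0.26, 0.966, 0.005], [0.008, 0.003, -1.0]]
force: [0.5, 0.2, -0.8]
opening: 0.05
```

```bash
python3 - <<'E'
from h import *
s=state();p=snapshot("wrist");print(s["ee_pos"],s["force"])
cv2.imwrite("pics/w3.png",cv2.resize(p["color"],(800,600)))
E
```

```text
[ 0.5011683  -0.28381854  0.02149322] [ 0.4725896   0.15815965 -0.77336331]
```

View pics/w3.png

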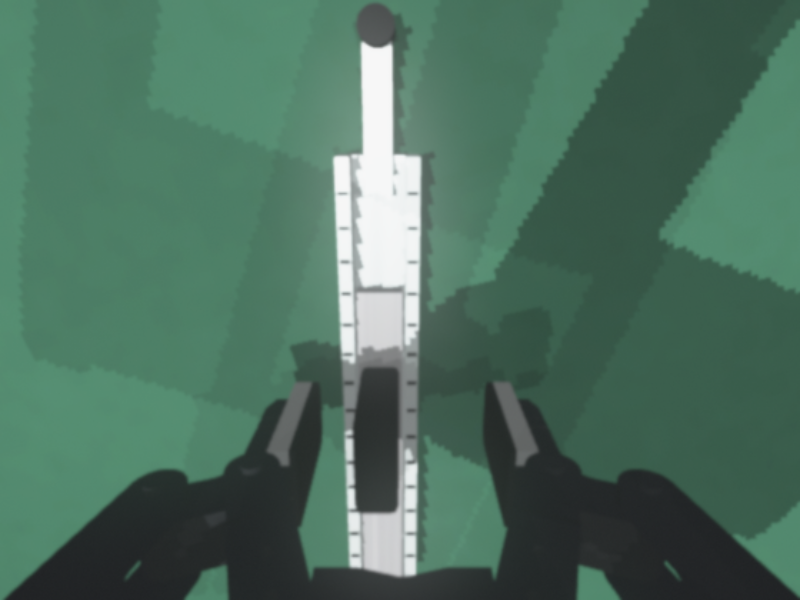

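```bash
python3 - <<'E'
from h import *
s=state();p=snapshot("wrist");R=s["tool_rot"];k=.7
for px,z in [((377,512),.051),((377,368),.051),((377,368),.016),((376,25),.016),((377,440),.051),((380,290),.015)]:
    print(px,z,R.T@(atz(p,px[0]*k,px[1]*k,z,s)-s["ee_pos"])*100)
E
```

```text
(377, 512) 0.051 [-1.69771384 -0.59866392 -2.70009866]
(377, 368) 0.051 [ 2.63080473 -0.53392224 -2.67841526]
(377, 368) 0.016 [ 0.88408868 -0.72138744  0.81253705]
(376, 25) 0.016 [10.71920619 -0.60022278  0.86174922]
(377, 440) 0.051 [ 0.5784436  -0.56461942 -2.68869642]
(380, 290) 0.015 [ 3.47248293 -0.59548518  0.92569359]
```

The close view shows the grip centred at (377,440), about 6 mm to the left of the finger centre line, and the tail at (376,25). I'll shift, then close.

>>> {"api": "move_arm", "payload": {
  "motion": [
    {"twist": [0, 0, 0], "linear": [-0.35, -0.6, 0], "grip": 5},
    {"twist": [0, 0, 0], "linear": [0, 0, 0], "grip": 5},
    {"twist": [0, 0, 0], "linear": [0, 0, 0], "grip": 3},
    {"twist": [0, 0, 0], "linear": [0, 0, 0], "grip": 1},
    {"twist": [0, 0, 0], "linear": [0, 0, 0], "grip": 0.8},
    {"twist": [0, 0, 0], "linear": [0, 0, 0], "grip": 0.8},
    {"twist": [0, 0, 0], "linear": [0, 0, 0], "grip": 0.8},
    {"twist": [0, 0, 0], "linear": [0, 0, 0], "grip": 0.8}
  ],
  "squeeze": 30
}}

```text
clock: 5.38
ee_pos: [0.5057, -0.2955, 0.027]
tool_rot: [[-0.965, 0.263, 0.001], [0.263, 0.965, -0.0], [-0.001, -0.0, -1.0]]
force: [0.2, 1.9, 6.8]
opening: 0.0113
```

```bash
python3 - <<'E'
from h import *
s=state();p=snapshot("wrist");print(s["ee_pos"],s["tool_rot"],s["force"],s["opening"])
cv2.imwrite("pics/w4.png",p["color"])
R=s["tool_rot"];k=.7
h=np.degrees(np.arctan2(-R[1,0],-R[0,0]));print("rule heading",h)
O=np.array([.540,.0052]);ya=np.radians(3.68);ex=np.array([np.cos(ya),np.sin(ya)]);u=np.array([-ex[1],ex[0]])
nl=O-.075*ex+.1*u;fr=O+.075*ex-.1*u;d=fr-nl;print("diag heading",np.degrees(np.arctan2(d[1],d[0])))
d/=np.linalg.norm(d);m=nl+d*.111;print("nl",nl,"mid with tail 0 / 8 mm off",m,m+.008*d)
g=m+.008*d-s["ee_pos"][:2];print("world shift",g)
E
```

```text
[ 0.50571204 -0.29547905  0.02697164] [[-9.64864349e-01  2.62747284e-01  8.07522651e-04]
 [ 2.62747153e-01  9.64864686e-01 -2.65715882e-04]
 [-8.48966216e-04 -4.42055037e-05 -9.99999639e-01]] [0.21993177 1.8822689  6.75375253] 0.0112869303405823
rule heading -15.23313678312575
diag heading -49.45010235415599
nl [0.45873625 0.10018001] mid with tail 0 / 8 mm off [0.53089846 0.01583776] [0.53609934 0.00975904]
world shift [0.0303873  0.30523809]
```

>>> {"api": "move_arm", "payload": {
  "motion": [
    {"twist": [0, 0, 0], "linear": [0, 0, -1.0], "grip": 0.8},
    {"twist": [0, 0, 0], "linear": [0, 0, -1.3], "grip": 0.8},
    {"twist": [0, 0, 0], "linear": [0, 0, -1.3], "grip": 0.8},
    {"twist": [0, 0, 0], "linear": [0.4, 2.0, -0.4], "grip": 0.8},
    {"twist": [0, 0, 0], "linear": [0.64, 3.6, 0], "grip": 0.8},
    {"twist": [0, 0, 0], "linear": [0.64, 3.6, 0], "grip": 0.8},
    {"twist": [0, 0, 0], "linear": [0.64, 3.6, 0], "grip": 0.8},
    {"twist": [0, 0, 0], "linear": [0.64, 3.6, 0], "grip": 0.8}
  ]
}}

```text
clock: 6.1
ee_pos: [0.52, -0.1282, 0.0677]
tool_rot: [[-0.965, 0.263, 0.001], [0.263, 0.965, -0.001], [-0.001, -0.0, -1.0]]
force: [0.8, 0.3, -3.4]
opening: 0.0112
```

>>> {"api": "move_arm", "payload": {
  "motion": [
    {"twist": [0, 0, 0], "linear": [0.64, 3.6, 0], "grip": 0.8},
    {"twist": [0, 0, 0], "linear": [0.64, 3.6, 0], "grip": 0.8},
    {"twist": [0, 0, 0], "linear": [0.5, 3.4, 0], "grip": 0.8},
    {"twist": [0, 0, 0.05], "linear": [0.35, 3.0, 0], "grip": 0.8},
    {"twist": [0, 0, 0.11], "linear": [0, 0, 0], "grip": 0.8},
    {"twist": [0, 0, 0.12], "linear": [0, 0, 0], "grip": 0.8},
    {"twist": [0, 0, 0.12], "linear": [0, 0, 0], "grip": 0.8},
    {"twist": [0, 0, 0.12], "linear": [0, 0, 0], "grip": 0.8}
  ]
}}

```text
clock: 6.77
ee_pos: [0.5354, 0.0078, 0.0676]
tool_rot: [[-0.703, 0.711, 0.001], [0.711, 0.703, -0.0], [-0.001, 0.001, -1.0]]
force: [0.3, 0.2, -3.5]
opening: 0.0111
```

>>> {"api": "move_arm", "payload": {
  "motion": [
    {"twist": [0, 0, 0.077], "linear": [0, 0, 0], "grip": 0.8},
    {"twist": [0, 0, 0], "linear": [0, 0, 0], "grip": 0.8},
    {"twist": [0, 0, 0], "linear": [0, 0, 0], "grip": 0.8},
    {"twist": [0, 0, 0], "linear": [0, 0, 0], "grip": 0.8},
    {"twist": [0, 0, 0], "linear": [0, 0, 0], "grip": 0.8},
    {"twist": [0, 0, 0], "linear": [0, 0, 0], "grip": 0.8},
    {"twist": [0, 0, 0], "linear": [0, 0, 0], "grip": 0.8},
    {"twist": [0, 0, 0], "linear": [0, 0, 0], "grip": 0.8}
  ]
}}

```text
clock: 7.43
ee_pos: [0.5349, 0.0075, 0.0663]
tool_rot: [[-0.651, 0.759, -0.0], [0.759, 0.651, 0.0], [0.0, -0.0, -1.0]]
force: [0.2, -0.1, -4.5]
opening: 0.0116
```

```bash
python3 - <<'E'
from h import *
import pickle
s=state();p=snapshot("wrist");pickle.dump((s,p),open("w5.pkl","wb"))
cv2.imwrite("pics/w5.png",cv2.resize(p["color"],(800,600)))
R=s["tool_rot"];print(s["ee_pos"],s["force"],s["opening"],np.degrees(np.arctan2(-R[1,0],-R[0,0])))
E
```

```text
[0.53491822 0.00746044 0.06625294] [ 0.1858406  -0.08621667 -4.48782839] 0.011646254992480981 -49.4056249290549
```

View pics/w5.png

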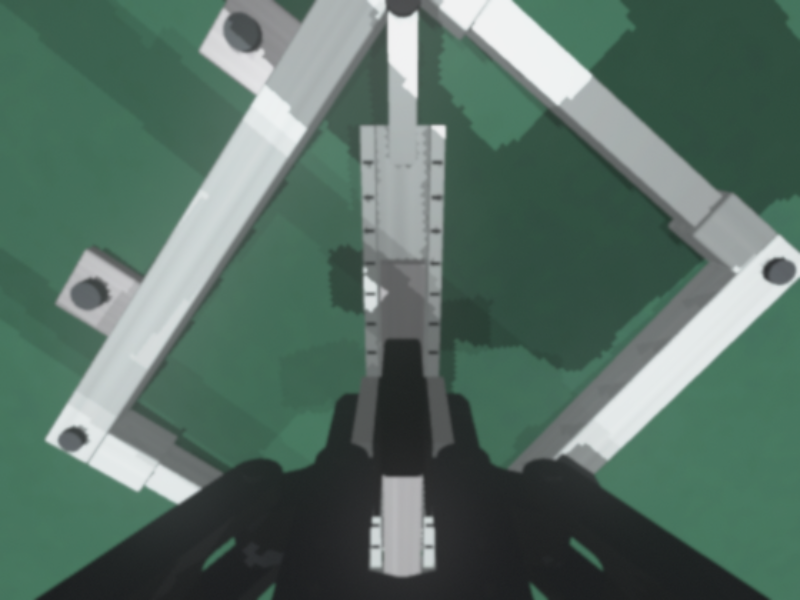

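The rule is held level with its tail at (402,5), above the near-left corner. The near-right bolt (72,438) and far-left bolt (780,271) are both visible, so I can cross-check the frame and shift.

```bash
python3 - <<'E'
from h import *
import pickle
s,p=pickle.load(open("w5.pkl","rb"));k=.7
a=atz(p,72*k,438*k,.02,s);b=atz(p,780*k,271*k,.02,s);print("nr bolt",a,"fl bolt",b)
O=np.array([.540,.0052]);ya=np.radians(3.68);ex=np.array([np.cos(ya),np.sin(ya)]);u=np.array([-ex[1],ex[0]])
for q in(a,b):v=q[:2]-O;print("frame",v@ex,v@u)
R=s["tool_rot"];print("tail tool",R.T@(atz(p,402*k,5*k,.055,s)-s["ee_pos"])*100)
print("nl inner corner top (cm tool)",[R.T@(np.append(O+ex*x+u*y,.02)-s["ee_pos"])*100 for x,y in[(-.08,.105),(-.075,.1)]])
print("proj nl", np.array(proj(p,np.append(O-.08*ex+.105*u,.02),s))/k)
print(np.array(proj(p,np.append(O-.08*ex-.105*u,.02),s))/k)
E
```

```text
nr bolt [ 0.45725714 -0.11533232  0.02      ] fl bolt [0.62346996 0.12380043 0.02      ]
frame -0.09030849499830022 -0.11497302552560479
frame 0.09091009978225086 0.11299845714667295
tail tool [11.26866711  0.05519796  1.12676493]
nl inner corner top (cm tool) [array([12.69715237,  0.14972609,  4.62693842]), array([11.99707496,  0.24918265,  4.62683175])]
proj nl [405.00482793 -22.36995353]
[104.88256551 434.38821538]
```

>>> {"api": "move_arm", "payload": {
  "motion": [
    {"twist": [0, 0, 0], "linear": [0.2, 0.15, 0.6], "grip": 0.8},
    {"twist": [0, 0, 0], "linear": [0, 0, 0.8], "grip": 0.8},
    {"twist": [0, 0, 0], "linear": [0, 0, 0.8], "grip": 0.8},
    {"twist": [0, 0, 0], "linear": [0, 0, 0.8], "grip": 0.8},
    {"twist": [0, 0, 0], "linear": [0, 0, 0.5], "grip": 0.8},
    {"twist": [0, 0, 0], "linear": [0, 0, 0.2], "grip": 0.8},
    {"twist": [0, 0, 0], "linear": [0, 0, 0], "grip": 0.8},
    {"twist": [0, 0, 0], "linear": [0, 0, 0], "grip": 0.8}
  ]
}}

```text
clock: 8.15
ee_pos: [0.5347, 0.0099, 0.0292]
tool_rot: [[-0.65, 0.76, -0.0], [0.76, 0.65, -0.0], [0.0, -0.0, -1.0]]
force: [0.6, 0.2, -4.5]
opening: 0.011
```

>>> {"api": "move_arm", "payload": {
  "motion": [
    {"twist": [0, 0, 0], "linear": [0, 0, 0.1], "grip": 0.8},
    {"twist": [0, 0, 0], "linear": [0, 0, 0], "grip": 0.8},
    {"twist": [0, 0, 0], "linear": [0, 0, 0.1], "grip": 0.8},
    {"twist": [0, 0, 0], "linear": [0, 0, 0], "grip": 0.8},
    {"twist": [0, 0, 0], "linear": [0, 0, 0], "grip": 0.8},
    {"twist": [0, 0, 0], "linear": [0, 0, 0], "grip": 0.8},
    {"twist": [0, 0, 0], "linear": [0, 0, 0], "grip": 0.8},
    {"twist": [0, 0, 0], "linear": [0, 0, 0], "grip": 0.8}
  ]
}}

```text
clock: 8.82
ee_pos: [0.5349, 0.0099, 0.0273]
tool_rot: [[-0.65, 0.76, 0.0], [0.76, 0.65, -0.0], [-0.0, 0.0, -1.0]]
force: [0.6, -0.6, -4.9]
opening: 0.0113
```

>>> {"api": "move_arm", "payload": {
  "motion": [
    {"twist": [0, 0, 0], "linear": [0, 0, 0.05], "grip": 0.8},
    {"twist": [0, 0, 0], "linear": [0, 0, 0.05], "grip": 0.8},
    {"twist": [0, 0, 0], "linear": [0, 0, 0], "grip": 0.8},
    {"twist": [0, 0, 0], "linear": [0, 0, 0], "grip": 0.8},
    {"twist": [0, 0, 0], "linear": [0, 0, 0], "grip": 0.8},
    {"twist": [0, 0, 0], "linear": [0, 0, 0], "grip": 0.8},
    {"twist": [0, 0, 0], "linear": [0, 0, 0], "grip": 0.8},
    {"twist": [0, 0, 0], "linear": [0, 0, 0], "grip": 0.8}
  ]
}}

```text
clock: 9.48
ee_pos: [0.5353, 0.0097, 0.0269]
tool_rot: [[-0.65, 0.76, 0.001], [0.76, 0.65, -0.0], [-0.001, 0.0, -1.0]]
force: [-3.1, -2.1, 6.2]
opening: 0.0112
```

>>> {"api": "move_arm", "payload": {
  "motion": [
    {"twist": [0, 0, 0], "linear": [0, 0, 0.05], "grip": 0.8},
    {"twist": [0, 0, 0], "linear": [0, 0, 0.05], "grip": 0.8},
    {"twist": [0, 0, 0], "linear": [0, 0, 0], "grip": 0.8},
    {"twist": [0, 0, 0], "linear": [0, 0, 0], "grip": 0.8},
    {"twist": [0, 0, 0], "linear": [0, 0, 0], "grip": 0.8},
    {"twist": [0, 0, 0], "linear": [0, 0, 0], "grip": 0.8},
    {"twist": [0, 0, 0], "linear": [0, 0, 0], "grip": 0.8},
    {"twist": [0, 0, 0], "linear": [0, 0, 0], "grip": 0.8}
  ]
}}

```text
clock: 10.15
ee_pos: [0.5358, 0.0092, 0.0269]
tool_rot: [[-0.65, 0.76, 0.002], [0.76, 0.65, -0.001], [-0.002, 0.001, -1.0]]
force: [-5.2, -3.6, 12.6]
opening: 0.0115
```

>>> {"api": "move_arm", "payload": {
  "motion": [
    {"twist": [0, 0, 0], "linear": [0, 0, -0.16], "grip": 0.8},
    {"twist": [0, 0, 0], "linear": [0, 0, 0], "grip": 0.8},
    {"twist": [0, 0, 0], "linear": [0, 0, 0], "grip": 0.8},
    {"twist": [0, 0, 0], "linear": [0, 0, 0], "grip": 0.8},
    {"twist": [0, 0, 0], "linear": [0.1, 0, 0], "grip": 0.8},
    {"twist": [0, 0, 0], "linear": [0.1, 0, 0], "grip": 0.8},
    {"twist": [0, 0, 0], "linear": [0, 0, 0], "grip": 0.8},
    {"twist": [0, 0, 0], "linear": [0, 0, 0], "grip": 0.8}
  ]
}}

```text
clock: 10.82
ee_pos: [0.5338, 0.0115, 0.027]
tool_rot: [[-0.65, 0.76, 0.001], [0.76, 0.65, 0.0], [-0.0, 0.0, -1.0]]
force: [1.4, -0.9, 0.8]
opening: 0.0115
```

```bash
python3 - <<'E'
from h import *
s=state();R=s["tool_rot"];print(s["ee_pos"],s["force"],"tool F",R.T@s["force"],s["moment"])
E
```

```text
[0.53376254 0.01154278 0.02699465] [ 1.44969606 -0.91787778  0.81215785] tool F [-1.64033138  0.50461335 -0.81141665] [-0.13522166 -0.17220335 -0.0351844 ]
```

>>> {"api": "move_arm", "payload": {
  "motion": [
    {"twist": [0, 0, 0], "linear": [0.1, 0, 0], "grip": 0.8},
    {"twist": [0, 0, 0], "linear": [0.1, 0, 0], "grip": 0.8},
    {"twist": [0, 0, 0], "linear": [0.1, 0, 0], "grip": 0.8},
    {"twist": [0, 0, 0], "linear": [0, 0, 0], "grip": 0.8},
    {"twist": [0, 0, 0], "linear": [0, 0, 0], "grip": 0.8},
    {"twist": [0, 0, 0], "linear": [0, 0, 0], "grip": 0.8},
    {"twist": [0, 0, 0], "linear": [0, 0, 0], "grip": 0.8},
    {"twist": [0, 0, 0], "linear": [0, 0, 0], "grip": 0.8}
  ]
}}

```text
clock: 11.48
ee_pos: [0.533, 0.0126, 0.0274]
tool_rot: [[-0.65, 0.76, 0.003], [0.76, 0.65, -0.002], [-0.003, 0.001, -1.0]]
force: [5.3, -6.7, -2.2]
opening: 0.0114
```

```bash
cat > f.py <<'E'
from h import *
s=state();R=s["tool_rot"];print(round(float(s["clock"]),2),np.round(s["ee_pos"],4),"F",np.round(s["force"],1),"toolF",np.round(R.T@s["force"],1),"hd",round(np.degrees(np.arctan2(-R[1,0],-R[0,0])),2),"M",np.round(s["moment"],2))
E
python3 f.py
```

```text
11.48 [0.533  0.0126 0.0274] F [ 5.3 -6.7 -2.2] toolF [-8.6 -0.3  2.2] hd -49.45 M [-1.16 -1.04 -0.03]
```

>>> {"api": "move_arm", "payload": {
  "motion": [
    {"twist": [0, 0, 0], "linear": [-0.2, 0, 0], "grip": 0.8},
    {"twist": [0, 0, 0], "linear": [-0.2, 0, 0], "grip": 0.8},
    {"twist": [0, 0, 0], "linear": [-0.2, 0, 0], "grip": 0.8},
    {"twist": [0, 0, 0], "linear": [-0.2, 0, 0], "grip": 0.8},
    {"twist": [0, 0, 0], "linear": [-0.2, 0, 0], "grip": 0.8},
    {"twist": [0, 0, 0], "linear": [-0.2, 0, 0], "grip": 0.8},
    {"twist": [0, 0, 0], "linear": [-0.2, 0, 0], "grip": 0.8},
    {"twist": [0, 0, 0], "linear": [0, 0, 0], "grip": 0.8}
  ]
}}

```text
clock: 12.15
ee_pos: [0.5411, 0.0028, 0.027]
tool_rot: [[-0.65, 0.76, 0.0], [0.76, 0.65, -0.0], [-0.0, 0.0, -1.0]]
force: [0.7, -0.4, 2.2]
opening: 0.0112
```

```bash
python3 f.py; python3 - <<'E'
from h import *
p=snapshot("wrist");cv2.imwrite("pics/w6.png",cv2.resize(p["color"],(800,600)))
E
```

```text
12.15 [0.5411 0.0028 0.027 ] F [ 0.7 -0.4  2.2] toolF [-0.8  0.3 -2.2] hd -49.44 M [-0.   -0.18 -0.12]
```

View pics/w6.png

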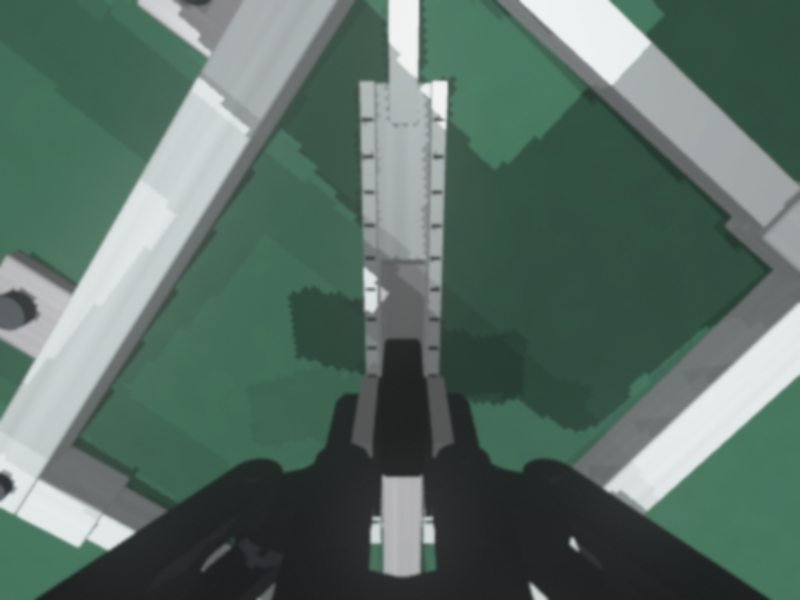

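The body's back end has moved from row 127 to 80 while the grip stayed put, so the slide is extending and the tail is staying in its corner.

>>> {"api": "move_arm", "payload": {
  "motion": [
    {"twist": [0, 0, 0], "linear": [-0.2, 0, 0], "grip": 0.8},
    {"twist": [0, 0, 0], "linear": [-0.2, 0, 0], "grip": 0.8},
    {"twist": [0, 0, 0], "linear": [-0.2, 0, 0], "grip": 0.8},
    {"twist": [0, 0, 0], "linear": [-0.2, 0, 0], "grip": 0.8},
    {"twist": [0, 0, 0], "linear": [-0.2, 0, 0], "grip": 0.8},
    {"twist": [0, 0, 0], "linear": [0, 0, 0], "grip": 0.8},
    {"twist": [0, 0, 0], "linear": [0, 0, 0], "grip": 0.8},
    {"twist": [0, 0, 0], "linear": [0, 0, 0], "grip": 0.8}
  ]
}}

```text
clock: 12.87
ee_pos: [0.5474, -0.0046, 0.027]
tool_rot: [[-0.65, 0.76, 0.0], [0.76, 0.65, -0.0], [-0.0, 0.0, -1.0]]
force: [1.6, -0.8, 3.2]
opening: 0.0113
```

>>> {"api": "move_arm", "payload": {
  "motion": [
    {"twist": [0, 0, 0], "linear": [-0.1, 0, 0], "grip": 0.8},
    {"twist": [0, 0, 0], "linear": [-0.1, 0, 0], "grip": 0.8},
    {"twist": [0, 0, 0], "linear": [-0.1, 0, 0], "grip": 0.8},
    {"twist": [0, 0, 0], "linear": [0, 0, 0], "grip": 0.8},
    {"twist": [0, 0, 0], "linear": [0, 0, 0], "grip": 0.8},
    {"twist": [0, 0, 0], "linear": [0, 0, 0], "grip": 0.8},
    {"twist": [0, 0, 0], "linear": [0, 0, 0], "grip": 0.8},
    {"twist": [0, 0, 0], "linear": [0, 0, 0], "grip": 0.8}
  ]
}}

```text
clock: 13.53
ee_pos: [0.5493, -0.0068, 0.027]
tool_rot: [[-0.65, 0.76, 0.0], [0.76, 0.65, -0.0], [-0.0, 0.0, -1.0]]
force: [0.3, -0.2, 3.8]
opening: 0.0113
```

```bash
python3 f.py
```

```text
13.53 [ 0.5493 -0.0068  0.027 ] F [ 0.3 -0.2  3.8] toolF [-0.4  0.1 -3.8] hd -49.43 M [-0.04 -0.13 -0.14]
```

>>> {"api": "move_arm", "payload": {
  "motion": [
    {"twist": [0, 0, 0], "linear": [-0.1, 0, 0], "grip": 0.8},
    {"twist": [0, 0, 0], "linear": [-0.1, 0, 0], "grip": 0.8},
    {"twist": [0, 0, 0], "linear": [-0.05, 0, 0], "grip": 0.8},
    {"twist": [0, 0, 0], "linear": [0, 0, 0], "grip": 0.8},
    {"twist": [0, 0, 0], "linear": [0, 0, 0], "grip": 0.8},
    {"twist": [0, 0, 0], "linear": [0, 0, 0], "grip": 0.8},
    {"twist": [0, 0, 0], "linear": [0, 0, 0], "grip": 0.8},
    {"twist": [0, 0, 0], "linear": [0, 0, 0], "grip": 0.8}
  ]
}}

```text
clock: 14.2
ee_pos: [0.5507, -0.0085, 0.027]
tool_rot: [[-0.65, 0.76, -0.0], [0.76, 0.65, 0.0], [0.0, -0.0, -1.0]]
force: [-0.4, 1.0, 5.1]
opening: 0.0115
```

```bash
python3 f.py
```

```text
14.2 [ 0.5507 -0.0085  0.027 ] F [-0.4  1.   5.1] toolF [ 1.   0.4 -5.1] hd -49.44 M [ 0.08  0.04 -0.16]
```

>>> {"api": "move_arm", "payload": {
  "motion": [
    {"twist": [0, 0, 0], "linear": [-0.05, 0, -0.04], "grip": 0.8},
    {"twist": [0, 0, 0], "linear": [-0.05, 0, 0], "grip": 0.8},
    {"twist": [0, 0, 0], "linear": [0, 0, 0], "grip": 0.8},
    {"twist": [0, 0, 0], "linear": [0, 0, 0], "grip": 0.8},
    {"twist": [0, 0, 0], "linear": [0, 0, 0], "grip": 0.8},
    {"twist": [0, 0, 0], "linear": [0, 0, 0], "grip": 0.8},
    {"twist": [0, 0, 0], "linear": [0, 0, 0], "grip": 0.8},
    {"twist": [0, 0, 0], "linear": [0, 0, 0], "grip": 0.8}
  ]
}}

```text
clock: 14.87
ee_pos: [0.551, -0.009, 0.027]
tool_rot: [[-0.65, 0.76, -0.001], [0.76, 0.65, 0.001], [0.001, -0.0, -1.0]]
force: [-1.0, 5.3, 2.1]
opening: 0.0112
```

```bash
python3 f.py
```

```text
14.87 [ 0.551 -0.009  0.027] F [-1.   5.3  2.1] toolF [ 4.7  2.7 -2.1] hd -49.43 M [ 0.81  0.11 -0.13]
```

>>> {"api": "move_arm", "payload": {
  "motion": [
    {"twist": [0, 0, -0.003], "linear": [-0.06, 0.05, 0], "grip": 0.8},
    {"twist": [0, 0, 0], "linear": [0, 0, 0], "grip": 0.8},
    {"twist": [0, 0, 0], "linear": [0, 0, 0], "grip": 0.8},
    {"twist": [0, 0, 0], "linear": [0, 0, 0], "grip": 0.8},
    {"twist": [0, 0, 0], "linear": [0, 0, 0], "grip": 0.8},
    {"twist": [0, 0, 0], "linear": [0, 0, 0], "grip": 0.8},
    {"twist": [0, 0, 0], "linear": [0, 0, 0], "grip": 0.8},
    {"twist": [0, 0, 0], "linear": [0, 0, 0], "grip": 0.8}
  ]
}}

```text
clock: 15.53
ee_pos: [0.5512, -0.0092, 0.027]
tool_rot: [[-0.653, 0.758, -0.002], [0.758, 0.653, 0.001], [0.002, -0.001, -1.0]]
force: [-5.3, 4.0, 6.0]
opening: 0.0115
```

```bash
python3 f.py
```

```text
15.53 [ 0.5512 -0.0092  0.027 ] F [-5.3  4.   6. ] toolF [ 6.5 -1.4 -6. ] hd -49.27 M [ 0.76  0.6  -0.25]
```

Both notch faces are loaded now (−5.3 N in x, +4.0 N in y, 6.5 N along the rule), which is gentle. I'll hold for about 1.3 s.

>>> {"api": "move_arm", "payload": {
  "motion": [
    {"twist": [0, 0, 0], "linear": [0, 0, -0.03], "grip": 0.8},
    {"twist": [0, 0, 0], "linear": [0, 0, 0], "grip": 0.8},
    {"twist": [0, 0, 0], "linear": [0, 0, 0], "grip": 0.8},
    {"twist": [0, 0, 0], "linear": [0, 0, 0], "grip": 0.8},
    {"twist": [0, 0, 0], "linear": [0, 0, 0], "grip": 0.8},
    {"twist": [0, 0, 0], "linear": [0, 0, 0], "grip": 0.8},
    {"twist": [0, 0, 0], "linear": [0, 0, 0], "grip": 0.8},
    {"twist": [0, 0, 0], "linear": [0, 0, 0], "grip": 0.8}
  ]
}}

```text
clock: 16.2
ee_pos: [0.5512, -0.0092, 0.027]
tool_rot: [[-0.653, 0.758, -0.002], [0.758, 0.653, 0.001], [0.002, -0.001, -1.0]]
force: [-3.9, 4.0, 2.5]
opening: 0.0113
```

```bash
python3 f.py; python3 - <<'E'
from h import *
O=np.array([.540,.0052]);ya=np.radians(3.68);ex=np.array([np.cos(ya),np.sin(ya)]);u=np.array([-ex[1],ex[0]])
s=state();R=s["tool_rot"];nl=O-.075*ex+.1*u;nr=O-.075*ex-.1*u
print("frame TCP",(s["ee_pos"][:2]-O)@ex,(s["ee_pos"][:2]-O)@u,"slide est",np.linalg.norm(s["ee_pos"][:2]-[.533,.0126]),np.linalg.norm(s["ee_pos"][:2]-nl))
for S in(0,-.005):
  fl=O+.075*ex+(.1+S)*u;d=fl-nr;print("diag2 heading",np.degrees(np.arctan2(d[1],d[0])));d/=np.linalg.norm(d)
  print("nr",nr,"TCP seated",nr+.1148*d)
p=snapshot("top");cv2.imwrite("pics/top7.png",cv2.resize(p["color"][170:290,190:330],(780,668))[:600])
print(p["shot"])
E
```

```text
16.2 [ 0.5512 -0.0092  0.027 ] F [-3.9  4.   2.5] toolF [ 5.6 -0.3 -2.5] hd -49.27 M [ 0.69  0.39 -0.24]
frame TCP 0.010242668125206057 -0.015112343888289385 slide est 0.02841141009638857 0.14323813802392088
diag2 heading 56.810102354155994
nr [ 0.47157304 -0.09940761] TCP seated [ 0.53441636 -0.00333598]
diag2 heading 56.11140797117252
nr [ 0.47157304 -0.09940761] TCP seated [ 0.53558321 -0.00410945]
14
```

View pics/top7.png

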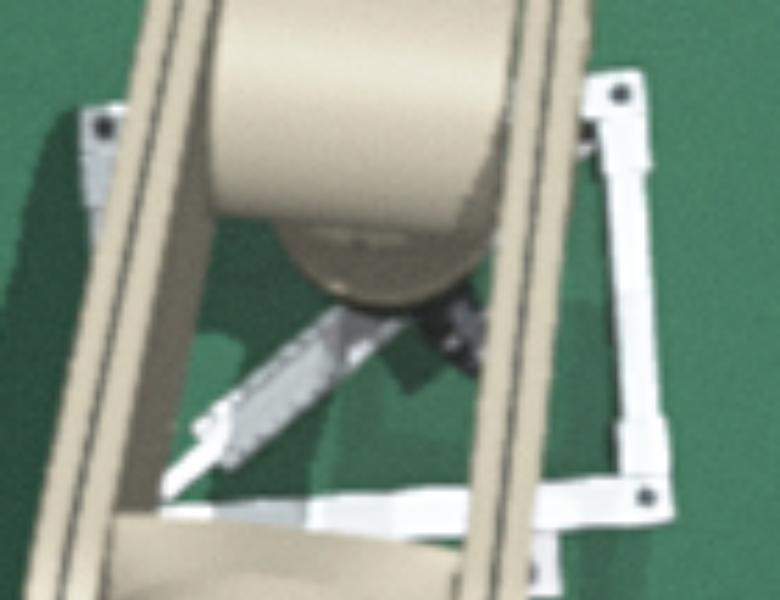

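The top view shows the nose pin seated in the far-right corner at (587,130). The tail is hidden under the arm. The first diagonal reads a slide of about 28.4 mm, so 250.4 mm. Next I'll retract, lift and turn to the second diagonal.

>>> {"api": "move_arm", "payload": {
  "motion": [
    {"twist": [0, 0, 0], "linear": [0.2, 0, 0], "grip": 0.8},
    {"twist": [0, 0, 0], "linear": [0.3, 0, 0], "grip": 0.8},
    {"twist": [0, 0, 0], "linear": [0.4, 0, 0], "grip": 0.8},
    {"twist": [0, 0, 0], "linear": [0.4, 0, 0], "grip": 0.8},
    {"twist": [0, 0, 0], "linear": [0.4, 0, 0], "grip": 0.8},
    {"twist": [0, 0, 0], "linear": [0.4, 0, 0], "grip": 0.8},
    {"twist": [0, 0, 0], "linear": [0.3, 0, 0], "grip": 0.8},
    {"twist": [0, 0, 0], "linear": [0, 0, 0], "grip": 0.8}
  ]
}}

```text
clock: 16.92
ee_pos: [0.5358, 0.0092, 0.0274]
tool_rot: [[-0.653, 0.757, -0.001], [0.757, 0.653, 0.0], [0.001, -0.0, -1.0]]
force: [-0.1, 1.6, -4.3]
opening: 0.0113
```

```bash
python3 f.py; python3 -c "
from h import *;print(state()['joints'])"
```

```text
16.92 [0.5358 0.0092 0.0274] F [-0.1  1.6 -4.3] toolF [1.3 1.  4.3] hd -49.23 M [ 0.07 -0.19 -0.09]
[-7.85365906e-02  1.59457068e-01  1.84904463e+00  8.89541674e-05
  1.13382352e+00 -7.90127367e-01]
```

Joint 6 would end within about 1° of its range on the second diagonal. So I'll set the rule down and regrip it with the gripper turned half round.

>>> {"api": "move_arm", "payload": {
  "motion": [
    {"twist": [0, 0, 0], "linear": [0, 0, 0.1], "grip": 0.8},
    {"twist": [0, 0, 0], "linear": [0, 0, 0], "grip": 0.8},
    {"twist": [0, 0, 0], "linear": [0, 0, 0], "grip": 5},
    {"twist": [0, 0, 0], "linear": [0, 0, 0], "grip": 5},
    {"twist": [0, 0, 0], "linear": [0, 0, 0], "grip": 5},
    {"twist": [0, 0, 0], "linear": [0, 0, -1.3], "grip": 5},
    {"twist": [0, 0, 0], "linear": [0, 0, -1.5], "grip": 5},
    {"twist": [0, 0, 0.1416], "linear": [0, 0, -1.5], "grip": 5}
  ]
}}

```text
out of range: a turn must lie within [-0.125, 0.125]
```

>>> {"api": "move_arm", "payload": {
  "motion": [
    {"twist": [0, 0, 0.12], "linear": [0, 0, 0], "grip": 5},
    {"twist": [0, 0, 0.12], "linear": [0, 0, 0], "grip": 5},
    {"twist": [0, 0, 0.12], "linear": [0, 0, 0], "grip": 5},
    {"twist": [0, 0, 0.12], "linear": [0, 0, 0], "grip": 5},
    {"twist": [0, 0, 0.12], "linear": [0, 0, 0], "grip": 5},
    {"twist": [0, 0, 0.12], "linear": [0, 0, 0], "grip": 5},
    {"twist": [0, 0, 0.12], "linear": [0, 0, 0], "grip": 5},
    {"twist": [0, 0, 0.12], "linear": [0, 0, 0], "grip": 5}
  ]
}}

```text
clock: 17.58
ee_pos: [0.5368, 0.0085, 0.0282]
tool_rot: [[0.252, 0.968, 0.001], [0.968, -0.252, -0.0], [-0.0, 0.001, -1.0]]
force: [-0.2, 0.3, -0.2]
opening: 0.0501
```

>>> {"api": "move_arm", "payload": {
  "motion": [
    {"twist": [0, 0, 0.12], "linear": [0, 0, 0], "grip": 5},
    {"twist": [0, 0, 0.12], "linear": [0, 0, 0], "grip": 5},
    {"twist": [0, 0, 0.12], "linear": [0, 0, 0], "grip": 5},
    {"twist": [0, 0, 0.12], "linear": [0, 0, 0], "grip": 5},
    {"twist": [0, 0, 0.12], "linear": [0, 0, 0], "grip": 5},
    {"twist": [0, 0, 0.12], "linear": [0, 0, 0], "grip": 5},
    {"twist": [0, 0, 0.12], "linear": [0, 0, 0], "grip": 5},
    {"twist": [0, 0, 0.12], "linear": [0, 0, 0], "grip": 5}
  ]
}}

```text
clock: 18.25
ee_pos: [0.5369, 0.0085, 0.0282]
tool_rot: [[0.937, 0.349, 0.001], [0.349, -0.937, -0.0], [0.0, 0.0, -1.0]]
force: [-0.3, 0.2, 0.2]
opening: 0.0496
```

>>> {"api": "move_arm", "payload": {
  "motion": [
    {"twist": [0, 0, 0.12], "linear": [0, 0, 0], "grip": 5},
    {"twist": [0, 0, 0.12], "linear": [0, 0, 0], "grip": 5},
    {"twist": [0, 0, 0.12], "linear": [0, 0, 0], "grip": 5},
    {"twist": [0, 0, 0.12], "linear": [0, 0, 0], "grip": 5},
    {"twist": [0, 0, 0.12], "linear": [0, 0, 0], "grip": 5},
    {"twist": [0, 0, 0.12], "linear": [0, 0, 0], "grip": 5},
    {"twist": [0, 0, 0.12], "linear": [0, 0, 0], "grip": 5},
    {"twist": [0, 0, 0.12], "linear": [0, 0, 0], "grip": 5}
  ]
}}

```text
clock: 18.92
ee_pos: [0.5369, 0.0085, 0.0282]
tool_rot: [[0.823, -0.568, 0.001], [-0.568, -0.823, -0.0], [0.001, -0.0, -1.0]]
force: [-0.2, 0.1, -0.2]
opening: 0.0501
```

```bash
python3 f.py; python3 -c "
from h import *;print(state()['joints'])"
```

```text
18.92 [0.5369 0.0085 0.0282] F [-0.2  0.1 -0.2] toolF [-0.3  0.   0.2] hd 145.4 M [-0.01  0.05 -0.04]
[-7.94370681e-02  1.59561393e-01  1.84717741e+00 -2.61690564e-04
  1.13421078e+00  2.09529034e+00]
```

The first call of that batch was refused because one turn value was too big. As a result the jaws turned low over the rule while opening, so I need to check the rule's pose.

```bash
python3 - <<'E'
from h import *
import pickle
s=state();p=snapshot("wrist");pickle.dump((s,p),open("w8.pkl","wb"))
cv2.imwrite("pics/w8.png",cv2.resize(p["color"],(800,600)))
E
```

```text
(no output)
```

View pics/w8.png

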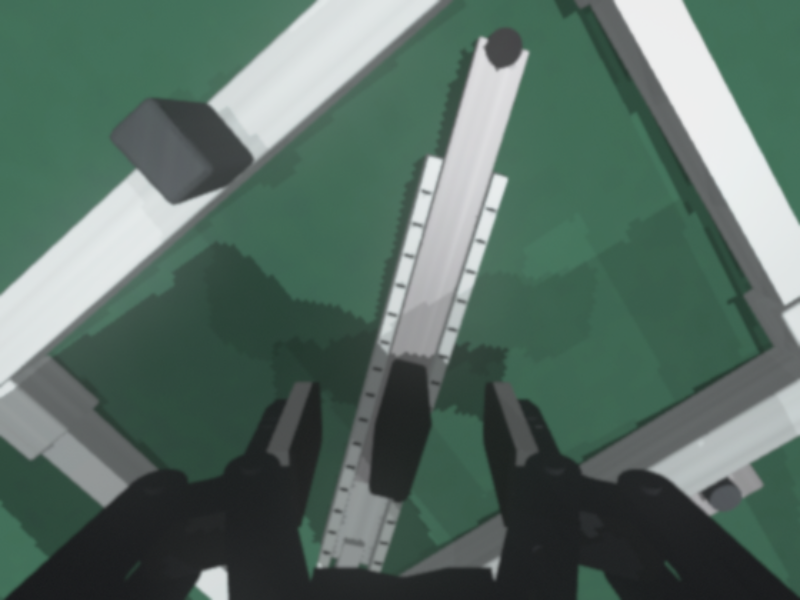

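The rule is still lying straight in the frame, with its nose at (503,46) and grip at (402,430). Its roughly 14° angle to the tool is what I expected. I'll compute its pose.

```bash
python3 - <<'E'
from h import *
import pickle
s,p=pickle.load(open("w8.pkl","rb"));k=.7;R=s["tool_rot"]
T=lambda c,r,z:(R.T@(atz(p,c*k,r*k,z,s)-s["ee_pos"])*100)[:2]
n=T(503,46,.016);a=(T(430,156,.016)+T(507,177,.016))/2;b=(T(322,565,.016)+T(380,572,.016))/2
print("nose",n,"a",a,"b",b,"angle",np.degrees(np.arctan2(*(n-a)[::-1])),np.degrees(np.arctan2(*(a-b)[::-1])))
print("grip top far end",T(390,498,.051),"near low",T(408,360,.016),T(408,360,.051))
for q in[(150,98),(110,135),(175,204),(212,155),(252,158)]:
  x=atz(p,q[0]*k,q[1]*k,.056,s)[:2];y=atz(p,q[0]*k,q[1]*k,.02,s)[:2]
  O=np.array([.540,.0052]);ya=np.radians(3.68);ex=np.array([np.cos(ya),np.sin(ya)]);u=np.array([-ex[1],ex[0]])
  print(q,"top",(x-O)@ex,(x-O)@u,"low",(y-O)@ex,(y-O)@u)
E
```

```text
nose [10.22774218  2.65324526] a [7.07588095 1.86476548] b [-7.83345877 -1.99730908] angle 14.045045278485784 14.522536089200662
grip top far end [-1.62621457 -0.39331457] near low [0.92842753 0.13764202] [2.60862001 0.09040982]
(150, 98) top 0.09815420463848279 -0.009676397893596735 low 0.1094967527805636 0.002253188543738794
(110, 135) top 0.09836530320872873 0.002259708287364933 low 0.10977496708036932 0.01798420661588613
(175, 204) top 0.0799285525055384 0.0020658760793654156 low 0.0854765188170518 0.01772874826784731
(212, 155) top 0.08227714458521576 -0.011622541239313042 low 0.08857181169476043 -0.00031170286040134963
(252, 158) top 0.07658626857430814 -0.017848553119210762 low 0.08107160417174697 -0.008517184942681562
```

>>> {"api": "move_arm", "payload": {
  "motion": [
    {"twist": [0, 0, 0.125], "linear": [-0.35, -0.06, 0], "grip": 5},
    {"twist": [0, 0, 0.125], "linear": [0, 0, 0], "grip": 5},
    {"twist": [0, 0, 0], "linear": [0, 0, 0], "grip": 3},
    {"twist": [0, 0, 0], "linear": [0, 0, 0], "grip": 1.5},
    {"twist": [0, 0, 0], "linear": [0, 0, 0], "grip": 0.8},
    {"twist": [0, 0, 0], "linear": [0, 0, 0], "grip": 0.8},
    {"twist": [0, 0, 0], "linear": [0, 0, 0], "grip": 0.8},
    {"twist": [0, 0, 0], "linear": [0, 0, 0], "grip": 0.8}
  ],
  "squeeze": 30
}}

```text
clock: 19.63
ee_pos: [0.5344, 0.0111, 0.0279]
tool_rot: [[0.662, -0.749, 0.001], [-0.749, -0.662, 0.0], [0.0, -0.001, -1.0]]
force: [2.0, 0.7, 1.3]
opening: 0.0115
```

```bash
python3 f.py; python3 - <<'E'
from h import *
s=state();R=s["tool_rot"];e=s["ee_pos"][:2]
p=snapshot("wrist")
O=np.array([.540,.0052]);ya=np.radians(3.68);ex=np.array([np.cos(ya),np.sin(ya)]);u=np.array([-ex[1],ex[0]])
nl=O-.075*ex+.1*u;nr=O-.075*ex-.1*u
print("TCP to nl",np.linalg.norm(e-nl),s["opening"])
L=np.linalg.norm(e-nl);d=O+.075*ex+.097*u-nr;print("hd",np.degrees(np.arctan2(d[1],d[0])));d/=np.linalg.norm(d)
t=nr+(L+.007)*d;print("target",t,"shift tool cm",R[:2,:2].T@(t-e)*100, s["joints"][5])
E
```

```text
19.63 [0.5344 0.0111 0.0279] F [2.  0.7 1.3] toolF [ 0.8 -2.  -1.3] hd 131.48 M [ 0.08 -0.13 -0.24]
TCP to nl 0.1168793926116729 0.011521154854376266
hd 56.39358140772113
target [0.54013841 0.00376649] shift tool cm [0.92921401 0.05899979] 2.3423484324196235
```

Turning sweeps the nose across the 56 mm fin, so I'll lift 7.2 cm first.

>>> {"api": "move_arm", "payload": {
  "motion": [
    {"twist": [0, 0, 0], "linear": [0, 0, -1.2], "grip": 0.8},
    {"twist": [0, 0, 0], "linear": [0.1, 0, -1.5], "grip": 0.8},
    {"twist": [0, 0, 0], "linear": [0.2, 0, -1.5], "grip": 0.8},
    {"twist": [0, 0, 0], "linear": [0.2, 0, -1.5], "grip": 0.8},
    {"twist": [0, 0, 0], "linear": [0.2, 0, -1.5], "grip": 0.8},
    {"twist": [0, 0, 0], "linear": [0.23, 0.06, 0], "grip": 0.8},
    {"twist": [0, 0, -0.06], "linear": [0, 0, 0], "grip": 0.8},
    {"twist": [0, 0, -0.12], "linear": [0, 0, 0], "grip": 0.8}
  ]
}}

```text
clock: 20.35
ee_pos: [0.5391, 0.0035, 0.0991]
tool_rot: [[0.786, -0.618, -0.001], [-0.618, -0.786, -0.0], [-0.001, 0.001, -1.0]]
force: [-0.7, 0.6, -3.5]
opening: 0.0114
```

>>> {"api": "move_arm", "payload": {
  "motion": [
    {"twist": [0, 0, -0.12], "linear": [0, 0, 0], "grip": 0.8},
    {"twist": [0, 0, -0.12], "linear": [0, 0, 0], "grip": 0.8},
    {"twist": [0, 0, -0.12], "linear": [0, 0, 0], "grip": 0.8},
    {"twist": [0, 0, -0.12], "linear": [0, 0, 0], "grip": 0.8},
    {"twist": [0, 0, -0.12], "linear": [0, 0, 0], "grip": 0.8},
    {"twist": [0, 0, -0.12], "linear": [0, 0, 0], "grip": 0.8},
    {"twist": [0, 0, -0.12], "linear": [0, 0, 0], "grip": 0.8},
    {"twist": [0, 0, -0.12], "linear": [0, 0, 0], "grip": 0.8}
  ]
}}

```text
clock: 21.02
ee_pos: [0.5385, 0.0037, 0.0983]
tool_rot: [[0.956, 0.294, -0.003], [0.294, -0.956, 0.0], [-0.002, -0.001, -1.0]]
force: [0.5, -0.2, -4.3]
opening: 0.0114
```

>>> {"api": "move_arm", "payload": {
  "motion": [
    {"twist": [0, 0, -0.12], "linear": [0, 0, 0], "grip": 0.8},
    {"twist": [0, 0, -0.12], "linear": [0, 0, 0], "grip": 0.8},
    {"twist": [0, 0, -0.12], "linear": [0, 0, 0], "grip": 0.8},
    {"twist": [0, 0, -0.12], "linear": [0, 0, 0], "grip": 0.8},
    {"twist": [0, 0, -0.12], "linear": [0, 0, 0], "grip": 0.8},
    {"twist": [0, 0, -0.09], "linear": [0, 0, 0], "grip": 0.8},
    {"twist": [0, 0, 0], "linear": [0, 0, 0], "grip": 0.8},
    {"twist": [0, 0, 0], "linear": [0, 0, 0], "grip": 0.8}
  ]
}}

```text
clock: 21.68
ee_pos: [0.5389, 0.0037, 0.0987]
tool_rot: [[0.558, 0.83, -0.002], [0.83, -0.558, 0.0], [-0.001, -0.002, -1.0]]
force: [-0.2, 0.6, -3.8]
opening: 0.0114
```

```bash
python3 f.py; python3 - <<'E'
from h import *
import pickle
s=state();p=snapshot("wrist");pickle.dump((s,p),open("w9.pkl","wb"))
cv2.imwrite("pics/w9.png",cv2.resize(p["color"],(800,600)))
E
```

```text
21.68 [0.5389 0.0037 0.0987] F [-0.2  0.6 -3.8] toolF [ 0.4 -0.5  3.8] hd -123.9 M [-0.03 -0.02  0.01]
```

View pics/w9.png

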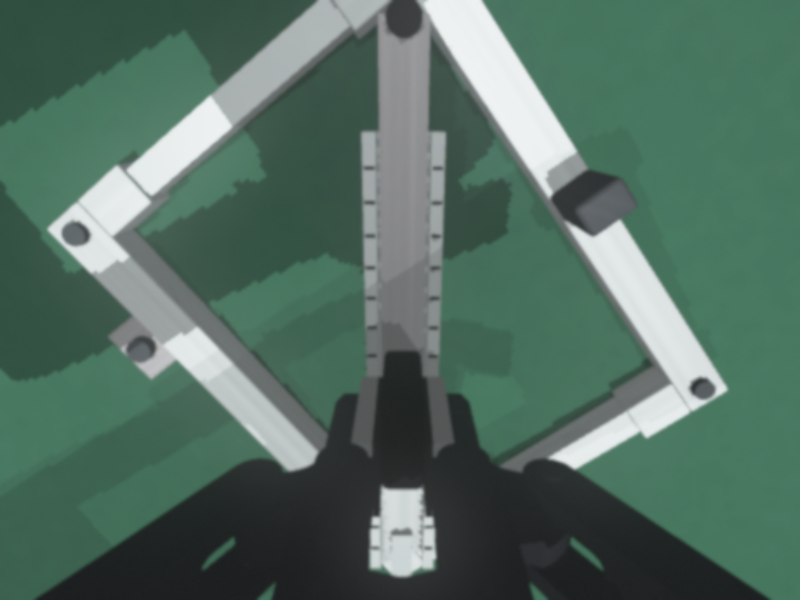

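The rule is above diagonal 2, with the nose (403,17) over the far-left corner and the fin at (595,205). I'll lower it.

>>> {"api": "move_arm", "payload": {
  "motion": [
    {"twist": [0, 0, 0], "linear": [0, 0.15, 0.8], "grip": 0.8},
    {"twist": [0, 0, 0], "linear": [0, 0, 1.5], "grip": 0.8},
    {"twist": [0, 0, 0], "linear": [0, 0, 1.5], "grip": 0.8},
    {"twist": [0, 0, 0], "linear": [0, 0, 1.5], "grip": 0.8},
    {"twist": [0, 0, 0], "linear": [0, 0, 1.0], "grip": 0.8},
    {"twist": [0, 0, 0], "linear": [0, 0, 0.5], "grip": 0.8},
    {"twist": [0, 0, 0], "linear": [0, 0, 0.1], "grip": 0.8},
    {"twist": [0, 0, 0], "linear": [0, 0, 0], "grip": 0.8}
  ]
}}

```text
clock: 22.4
ee_pos: [0.5409, 0.0029, 0.0304]
tool_rot: [[0.556, 0.831, -0.0], [0.831, -0.556, 0.0], [-0.0, -0.0, -1.0]]
force: [0.2, 0.5, -4.0]
opening: 0.0113
```

>>> {"api": "move_arm", "payload": {
  "motion": [
    {"twist": [0, 0, 0], "linear": [0, 0, 0.1], "grip": 0.8},
    {"twist": [0, 0, 0], "linear": [0, 0, 0], "grip": 0.8},
    {"twist": [0, 0, 0], "linear": [0, 0, 0], "grip": 0.8},
    {"twist": [0, 0, 0], "linear": [0, 0, 0], "grip": 0.8},
    {"twist": [0, 0, 0], "linear": [0, 0, 0], "grip": 0.8},
    {"twist": [0, 0, 0], "linear": [0, 0, 0], "grip": 0.8},
    {"twist": [0, 0, 0], "linear": [0, 0, 0], "grip": 0.8},
    {"twist": [0, 0, 0], "linear": [0, 0, 0], "grip": 0.8}
  ]
}}

```text
clock: 23.07
ee_pos: [0.5409, 0.0029, 0.0296]
tool_rot: [[0.556, 0.831, 0.0], [0.831, -0.556, -0.0], [0.0, 0.0, -1.0]]
force: [0.3, -0.2, -4.7]
opening: 0.011
```

```bash
python3 f.py;python3 - <<'E'
from h import *
import pickle
s,p=pickle.load(open("w9.pkl","rb"));k=.7
O=np.array([.540,.0052]);ya=np.radians(3.68);ex=np.array([np.cos(ya),np.sin(ya)]);u=np.array([-ex[1],ex[0]])
for n,c,z in[("NLbolt",(76,234),.02),("FRbolt",(703,389),.02),("fin",(625,175),.056),("fin",(637,204),.056),("fin",(592,236),.056),("fin",(577,206),.056)]:
  x=atz(p,c[0]*k,c[1]*k,z,s)[:2]-O;print(n,np.round(1e3*np.array([x@ex,x@u]),1))
E
```

```text
23.07 [0.5409 0.0029 0.0296] F [ 0.3 -0.2 -4.7] toolF [0.  0.3 4.7] hd -123.75 M [ 0.03  0.05 -0.01]
NLbolt [-89.8 114.8]
FRbolt [  90.  -118.3]
fin [100.4   4.2]
fin [98.8 -7.2]
fin [80.3 -7.4]
fin [81.6  5.2]
```

>>> {"api": "move_arm", "payload": {
  "motion": [
    {"twist": [0, 0, 0], "linear": [0, 0, 0.1], "grip": 0.8},
    {"twist": [0, 0, 0], "linear": [0, 0, 0.05], "grip": 0.8},
    {"twist": [0, 0, 0], "linear": [0, 0, 0], "grip": 0.8},
    {"twist": [0, 0, 0], "linear": [0, 0, 0], "grip": 0.8},
    {"twist": [0, 0, 0], "linear": [0, 0, 0], "grip": 0.8},
    {"twist": [0, 0, 0], "linear": [0, 0, 0], "grip": 0.8},
    {"twist": [0, 0, 0], "linear": [0, 0, 0], "grip": 0.8},
    {"twist": [0, 0, 0], "linear": [0, 0, 0], "grip": 0.8}
  ]
}}

```text
clock: 23.73
ee_pos: [0.5409, 0.0029, 0.0281]
tool_rot: [[0.556, 0.831, -0.0], [0.831, -0.556, 0.0], [0.0, -0.0, -1.0]]
force: [-0.1, 0.2, -4.5]
opening: 0.0117
```

```bash
python3 f.py
```

```text
23.73 [0.5409 0.0029 0.0281] F [-0.1  0.2 -4.5] toolF [ 0.1 -0.2  4.5] hd -123.75 M [ 0.02 -0.01  0.05]
```

>>> {"api": "move_arm", "payload": {
  "motion": [
    {"twist": [0, 0, 0], "linear": [0, 0, 0.06], "grip": 0.8},
    {"twist": [0, 0, 0], "linear": [0, 0, 0], "grip": 0.8},
    {"twist": [0, 0, 0], "linear": [-0.1, 0, 0], "grip": 0.8},
    {"twist": [0, 0, 0], "linear": [-0.1, 0, 0], "grip": 0.8},
    {"twist": [0, 0, 0], "linear": [-0.1, 0, 0], "grip": 0.8},
    {"twist": [0, 0, 0], "linear": [0, 0, 0], "grip": 0.8},
    {"twist": [0, 0, 0], "linear": [0, 0, 0], "grip": 0.8},
    {"twist": [0, 0, 0], "linear": [0, 0, 0], "grip": 0.8}
  ]
}}

```text
clock: 24.4
ee_pos: [0.5398, 0.0003, 0.0279]
tool_rot: [[0.556, 0.831, 0.001], [0.831, -0.556, -0.0], [0.001, 0.001, -1.0]]
force: [1.5, 0.2, 2.1]
opening: 0.0114
```

```bash
python3 f.py
```

```text
24.4 [5.398e-01 3.000e-04 2.790e-02] F [1.5 0.2 2.1] toolF [ 1.   1.1 -2.1] hd -123.75 M [ 0.13 -0.14  0.03]
```

>>> {"api": "move_arm", "payload": {
  "motion": [
    {"twist": [0, 0, 0], "linear": [-0.1, 0, -0.03], "grip": 0.8},
    {"twist": [0, 0, 0], "linear": [-0.1, 0, 0], "grip": 0.8},
    {"twist": [0, 0, 0], "linear": [-0.1, 0, 0], "grip": 0.8},
    {"twist": [0, 0, 0], "linear": [-0.05, 0, 0], "grip": 0.8},
    {"twist": [0, 0, 0], "linear": [0, 0, 0], "grip": 0.8},
    {"twist": [0, 0, 0], "linear": [0, 0, 0], "grip": 0.8},
    {"twist": [0, 0, 0], "linear": [0, 0, 0], "grip": 0.8},
    {"twist": [0, 0, 0], "linear": [0, 0, 0], "grip": 0.8}
  ]
}}

```text
clock: 25.07
ee_pos: [0.5374, -0.0026, 0.0279]
tool_rot: [[0.556, 0.831, 0.0], [0.831, -0.556, -0.0], [-0.0, 0.0, -1.0]]
force: [0.8, 1.4, 2.4]
opening: 0.0113
```

```bash
python3 f.py
```

```text
25.07 [ 0.5374 -0.0026  0.0279] F [0.8 1.4 2.4] toolF [ 1.6 -0.1 -2.4] hd -123.75 M [ 0.19 -0.17  0.  ]
```

>>> {"api": "move_arm", "payload": {
  "motion": [
    {"twist": [0, 0, 0], "linear": [-0.1, 0, 0], "grip": 0.8},
    {"twist": [0, 0, 0], "linear": [-0.1, 0, 0], "grip": 0.8},
    {"twist": [0, 0, 0], "linear": [-0.05, 0, 0], "grip": 0.8},
    {"twist": [0, 0, 0], "linear": [0, 0, 0], "grip": 0.8},
    {"twist": [0, 0, 0], "linear": [0, 0, 0], "grip": 0.8},
    {"twist": [0, 0, 0], "linear": [0, 0, 0], "grip": 0.8},
    {"twist": [0, 0, 0], "linear": [0, 0, 0], "grip": 0.8},
    {"twist": [0, 0, 0], "linear": [0, 0, 0], "grip": 0.8}
  ]
}}

```text
clock: 25.73
ee_pos: [0.536, -0.0046, 0.0279]
tool_rot: [[0.556, 0.831, 0.0], [0.831, -0.556, -0.0], [0.0, 0.0, -1.0]]
force: [1.6, 1.8, 3.8]
opening: 0.0117
```

```bash
python3 f.py
```

```text
25.73 [ 0.536  -0.0046  0.0279] F [1.6 1.8 3.8] toolF [ 2.4  0.3 -3.8] hd -123.75 M [ 0.36 -0.24  0.04]
```

>>> {"api": "move_arm", "payload": {
  "motion": [
    {"twist": [0, 0, 0], "linear": [-0.1, 0, -0.03], "grip": 0.8},
    {"twist": [0, 0, 0], "linear": [-0.05, 0, 0], "grip": 0.8},
    {"twist": [0, 0, 0], "linear": [0, 0, 0], "grip": 0.8},
    {"twist": [0, 0, 0], "linear": [0, 0, 0], "grip": 0.8},
    {"twist": [0, 0, 0], "linear": [0, 0, 0], "grip": 0.8},
    {"twist": [0, 0, 0], "linear": [0, 0, 0], "grip": 0.8},
    {"twist": [0, 0, 0], "linear": [0, 0, 0], "grip": 0.8},
    {"twist": [0, 0, 0], "linear": [0, 0, 0], "grip": 0.8}
  ]
}}

```text
clock: 26.4
ee_pos: [0.5348, -0.0059, 0.0279]
tool_rot: [[0.556, 0.831, -0.001], [0.831, -0.556, -0.0], [-0.0, -0.0, -1.0]]
force: [1.2, 1.0, 1.3]
opening: 0.0113
```

```bash
python3 f.py
```

```text
26.4 [ 0.5348 -0.0059  0.0279] F [1.2 1.  1.3] toolF [ 1.5  0.5 -1.3] hd -123.75 M [ 0.16 -0.12 -0.01]
```

>>> {"api": "move_arm", "payload": {
  "motion": [
    {"twist": [0, 0, 0], "linear": [-0.1, 0, 0], "grip": 0.8},
    {"twist": [0, 0, 0], "linear": [-0.1, 0, 0], "grip": 0.8},
    {"twist": [0, 0, 0], "linear": [0, 0, 0], "grip": 0.8},
    {"twist": [0, 0, 0], "linear": [0, 0, 0], "grip": 0.8},
    {"twist": [0, 0, 0], "linear": [0, 0, 0], "grip": 0.8},
    {"twist": [0, 0, 0], "linear": [0, 0, 0], "grip": 0.8},
    {"twist": [0, 0, 0], "linear": [0, 0, 0], "grip": 0.8},
    {"twist": [0, 0, 0], "linear": [0, 0, 0], "grip": 0.8}
  ]
}}

```text
clock: 27.07
ee_pos: [0.5339, -0.0074, 0.028]
tool_rot: [[0.555, 0.832, -0.0], [0.832, -0.555, 0.0], [-0.0, -0.0, -1.0]]
force: [2.1, 4.1, -1.7]
opening: 0.0112
```

```bash
python3 f.py
```

```text
27.07 [ 0.5339 -0.0074  0.028 ] F [ 2.1  4.1 -1.7] toolF [ 4.6 -0.5  1.7] hd -123.74 M [ 0.6  -0.4  -0.01]
```

>>> {"api": "move_arm", "payload": {
  "motion": [
    {"twist": [0, 0, 0], "linear": [0.2, 0, 0.03], "grip": 0.8},
    {"twist": [0, 0, 0], "linear": [0.3, 0, 0], "grip": 0.8},
    {"twist": [0, 0, 0], "linear": [0.3, 0, 0], "grip": 0.8},
    {"twist": [0, 0, 0], "linear": [0.3, 0, 0], "grip": 0.8},
    {"twist": [0, 0, 0], "linear": [0.3, 0, 0], "grip": 0.8},
    {"twist": [0, 0, 0], "linear": [0.2, 0, 0], "grip": 0.8},
    {"twist": [0, 0, 0], "linear": [0.1, 0, 0], "grip": 0.8},
    {"twist": [0, 0, 0], "linear": [0, 0, 0], "grip": 0.8}
  ]
}}

```text
clock: 27.73
ee_pos: [0.5437, 0.007, 0.0279]
tool_rot: [[0.555, 0.832, 0.0], [0.832, -0.555, 0.0], [0.0, 0.0, -1.0]]
force: [-2.3, 3.0, 4.7]
opening: 0.0113
```

>>> {"api": "move_arm", "payload": {
  "motion": [
    {"twist": [0, 0, 0], "linear": [0.2, 0, 0], "grip": 0.8},
    {"twist": [0, 0, 0], "linear": [0.15, 0, 0], "grip": 0.8},
    {"twist": [0, 0, 0], "linear": [0.1, 0, 0], "grip": 0.8},
    {"twist": [0, 0, 0], "linear": [0, 0, 0], "grip": 0.8},
    {"twist": [0, 0, 0], "linear": [0, 0, 0], "grip": 0.8},
    {"twist": [0, 0, 0], "linear": [0, 0, 0], "grip": 0.8},
    {"twist": [0, 0, 0], "linear": [0, 0, 0], "grip": 0.8},
    {"twist": [0, 0, 0], "linear": [0, 0, 0], "grip": 0.8}
  ]
}}

```text
clock: 28.4
ee_pos: [0.546, 0.0105, 0.0279]
tool_rot: [[0.556, 0.831, 0.0], [0.831, -0.556, 0.0], [0.0, 0.0, -1.0]]
force: [-1.7, 2.3, 5.0]
opening: 0.0112
```

```bash
python3 f.py
```

```text
28.4 [0.546  0.0105 0.0279] F [-1.7  2.3  5. ] toolF [ 1.  -2.7 -5. ] hd -123.75 M [ 0.34  0.37 -0.  ]
```

>>> {"api": "move_arm", "payload": {
  "motion": [
    {"twist": [0, 0, 0], "linear": [0.1, 0, -0.06], "grip": 0.8},
    {"twist": [0, 0, 0], "linear": [0.1, 0, 0], "grip": 0.8},
    {"twist": [0, 0, 0], "linear": [0, 0, 0], "grip": 0.8},
    {"twist": [0, 0, 0], "linear": [0, 0, 0], "grip": 0.8},
    {"twist": [0, 0, 0], "linear": [0, 0, 0], "grip": 0.8},
    {"twist": [0, 0, 0], "linear": [0, 0, 0], "grip": 0.8},
    {"twist": [0, 0, 0], "linear": [0, 0, 0], "grip": 0.8},
    {"twist": [0, 0, 0], "linear": [0, 0, 0], "grip": 0.8}
  ]
}}

```text
clock: 29.07
ee_pos: [0.5466, 0.0121, 0.028]
tool_rot: [[0.556, 0.832, -0.001], [0.832, -0.556, 0.0], [-0.0, -0.001, -1.0]]
force: [-1.9, -0.3, -3.6]
opening: 0.0112
```

```bash
python3 f.py
```

```text
29.07 [0.5466 0.0121 0.028 ] F [-1.9 -0.3 -3.6] toolF [-1.3 -1.4  3.6] hd -123.75 M [-0.08  0.14  0.05]
```

>>> {"api": "move_arm", "payload": {
  "motion": [
    {"twist": [0, 0, 0], "linear": [0.05, 0, 0.03], "grip": 0.8},
    {"twist": [0, 0, 0], "linear": [0.05, 0, 0], "grip": 0.8},
    {"twist": [0, 0, 0], "linear": [0, 0, 0], "grip": 0.8},
    {"twist": [0, 0, 0], "linear": [0, 0, 0], "grip": 0.8},
    {"twist": [0, 0, 0], "linear": [0, 0, 0], "grip": 0.8},
    {"twist": [0, 0, 0], "linear": [0, 0, 0], "grip": 0.8},
    {"twist": [0, 0, 0], "linear": [0, 0, 0], "grip": 0.8},
    {"twist": [0, 0, 0], "linear": [0, 0, 0], "grip": 0.8}
  ]
}}

```text
clock: 29.73
ee_pos: [0.5471, 0.0127, 0.028]
tool_rot: [[0.555, 0.832, -0.001], [0.832, -0.555, -0.0], [-0.001, -0.001, -1.0]]
force: [-4.6, -2.6, -0.0]
opening: 0.0117
```

```bash
python3 f.py
```

```text
29.73 [0.5471 0.0127 0.028 ] F [-4.6 -2.6 -0. ] toolF [-4.7 -2.4  0. ] hd -123.74 M [-0.47  0.7   0.09]
```

>>> {"api": "move_arm", "payload": {
  "motion": [
    {"twist": [0, 0, -0.002], "linear": [0.04, -0.03, 0], "grip": 0.8},
    {"twist": [0, 0, 0], "linear": [0, 0, 0], "grip": 0.8},
    {"twist": [0, 0, 0], "linear": [0, 0, 0], "grip": 0.8},
    {"twist": [0, 0, 0], "linear": [0, 0, 0], "grip": 0.8},
    {"twist": [0, 0, 0], "linear": [0, 0, 0], "grip": 0.8},
    {"twist": [0, 0, 0], "linear": [0, 0, 0], "grip": 0.8},
    {"twist": [0, 0, 0], "linear": [0, 0, 0], "grip": 0.8},
    {"twist": [0, 0, 0], "linear": [0, 0, 0], "grip": 0.8}
  ]
}}

```text
clock: 30.4
ee_pos: [0.5473, 0.0133, 0.028]
tool_rot: [[0.554, 0.833, -0.001], [0.833, -0.554, -0.0], [-0.0, -0.0, -1.0]]
force: [-3.0, -3.9, -1.2]
opening: 0.0112
```

```bash
python3 f.py
```

```text
30.4 [0.5473 0.0133 0.028 ] F [-3.  -3.9 -1.2] toolF [-4.8 -0.3  1.2] hd -123.63 M [-0.59  0.6   0.21]
```

Both faces are bearing again at 4.8 N along the rule. The second diagonal reads about 246.7 mm. I'll hold, then retract.

>>> {"api": "move_arm", "payload": {
  "motion": [
    {"twist": [0, 0, 0], "linear": [0.02, 0, 0], "grip": 0.8},
    {"twist": [0, 0, 0], "linear": [0, 0, 0], "grip": 0.8},
    {"twist": [0, 0, 0], "linear": [0, 0, 0], "grip": 0.8},
    {"twist": [0, 0, 0], "linear": [0, 0, 0], "grip": 0.8},
    {"twist": [0, 0, 0], "linear": [0, 0, 0], "grip": 0.8},
    {"twist": [0, 0, 0], "linear": [0, 0, 0], "grip": 0.8},
    {"twist": [0, 0, 0], "linear": [0, 0, 0], "grip": 0.8},
    {"twist": [0, 0, 0], "linear": [0, 0, 0], "grip": 0.8}
  ]
}}

```text
clock: 31.07
ee_pos: [0.5474, 0.0134, 0.028]
tool_rot: [[0.554, 0.833, -0.001], [0.833, -0.554, -0.0], [-0.001, -0.0, -1.0]]
force: [-4.7, -3.6, -0.5]
opening: 0.0114
```

>>> {"api": "move_arm", "payload": {
  "motion": [
    {"twist": [0, 0, 0], "linear": [-0.2, 0, 0], "grip": 0.8},
    {"twist": [0, 0, 0], "linear": [-0.3, 0, 0], "grip": 0.8},
    {"twist": [0, 0, 0], "linear": [-0.4, 0, 0], "grip": 0.8},
    {"twist": [0, 0, 0], "linear": [-0.4, 0, 0], "grip": 0.8},
    {"twist": [0, 0, 0], "linear": [-0.4, 0, 0], "grip": 0.8},
    {"twist": [0, 0, 0], "linear": [-0.3, 0, 0], "grip": 0.8},
    {"twist": [0, 0, 0], "linear": [0, 0, 0.05], "grip": 0.8},
    {"twist": [0, 0, 0], "linear": [0, 0, 0], "grip": 0.8}
  ]
}}

```text
clock: 31.73
ee_pos: [0.5366, -0.0034, 0.028]
tool_rot: [[0.554, 0.832, 0.0], [0.832, -0.554, -0.0], [0.0, 0.0, -1.0]]
force: [-1.3, 0.3, 2.0]
opening: 0.0113
```

```bash
python3 f.py
```

```text
31.73 [ 0.5366 -0.0034  0.028 ] F [-1.3  0.3  2. ] toolF [-0.4 -1.3 -2. ] hd -123.66 M [ 0.12  0.37 -0.07]
```

>>> {"api": "move_arm", "payload": {
  "motion": [
    {"twist": [0, 0, 0], "linear": [0, 0, 0], "grip": 5},
    {"twist": [0, 0, 0], "linear": [0, 0, 0], "grip": 5},
    {"twist": [0, 0, 0], "linear": [0, 0, 0], "grip": 5},
    {"twist": [0, 0, 0], "linear": [0, 0, -1.5], "grip": 5},
    {"twist": [0, 0, 0], "linear": [0, 0, -2.5], "grip": 5},
    {"twist": [0, 0, 0], "linear": [0, 0, -3.5], "grip": 5},
    {"twist": [0, 0, 0.12], "linear": [0, 0, -3.5], "grip": 5},
    {"twist": [0, 0, 0.12], "linear": [0, 0, -3.5], "grip": 5}
  ]
}}

```text
clock: 32.4
ee_pos: [0.5363, -0.003, 0.174]
tool_rot: [[0.739, 0.673, -0.0], [0.673, -0.739, -0.0], [-0.0, -0.0, -1.0]]
force: [0.5, -0.5, -0.7]
opening: 0.0503
```

>>> {"api": "move_arm", "payload": {
  "motion": [
    {"twist": [0, 0, 0.12], "linear": [0, 0, -2.5], "grip": 4.5},
    {"twist": [0, 0, 0.12], "linear": [0, 0, 0], "grip": 4.5},
    {"twist": [0, 0, 0.12], "linear": [0, 0, 0], "grip": 4.5},
    {"twist": [0, 0, 0.12], "linear": [0, 0, 0], "grip": 4.5},
    {"twist": [0, 0, 0.12], "linear": [0, 0, 0], "grip": 4.5},
    {"twist": [0, 0, 0.078], "linear": [0, 0, 0], "grip": 4.5},
    {"twist": [0, 0, 0], "linear": [0, 0, 0], "grip": 4.5},
    {"twist": [0, 0, 0], "linear": [0, 0, 0], "grip": 4.5}
  ]
}}

```text
clock: 33.07
ee_pos: [0.5367, -0.0031, 0.1977]
tool_rot: [[0.998, 0.069, 0.0], [0.069, -0.998, -0.0], [0.0, 0.0, -1.0]]
force: [-0.3, -0.1, 0.3]
opening: 0.045
```

```bash
cat > m.py <<'E'
from h import *
import pickle,sys
s=state();p=snapshot("wrist");pickle.dump((s,p),open(sys.argv[1]+".pkl","wb"))
cv2.imwrite("pics/"+sys.argv[1]+".png",cv2.resize(p["color"],(800,600)))
O=np.array([.540,.0052]);ya=np.radians(3.68);ex=np.array([np.cos(ya),np.sin(ya)]);u=np.array([-ex[1],ex[0]])
print(np.round(s["ee_pos"],4),"qv",abs(s["qvel"]).max())
g=cv2.cvtColor(p["color"],6).astype(float);B={}
for n,x,y in[("NL",-90,115),("NR",-90,-115),("FL",90,113),("FR",90,-117)]:
    c,r=proj(p,np.append(O+ex*x/1e3+u*y/1e3,.02),s);print(n,"px",round(c/.7),round(r/.7),end=" ")
    h=7;c0,r0=int(round(c))-h,int(round(r))-h
    if c0<0 or r0<0 or c0+15>560 or r0+15>420: print("out");continue
    w=cv2.GaussianBlur(g,(0,0),.7)[r0:r0+15,c0:c0+15];m=(w<90).astype(np.uint8)
    k,l,st,ce=cv2.connectedComponentsWithStats(m)
    b=[i for i in range(1,k) if 6<st[i,4]<70 and max(st[i,2:4])<11]
    if not b: print("no blob",int(w.min()));continue
    i=min(b,key=lambda i:np.hypot(*(ce[i]-h)))
    q=atz(p,ce[i][0]+c0,ce[i][1]+r0,.02,s)[:2];v=q-O;B[n]=q;print(st[i,4],"frame mm",np.round([v@ex*1e3,v@u*1e3],2))
E
python3 m.py w10
```

```text
[ 0.5367 -0.0031  0.1977] qv 0.0203965981794077
NL px 224 381 no blob 89
NR px 557 382 12 frame mm [ -87.95 -113.12]
FL px 194 102 29 frame mm [ 87.75 112.75]
FR px 592 104 no blob 88
```

View pics/w10.png

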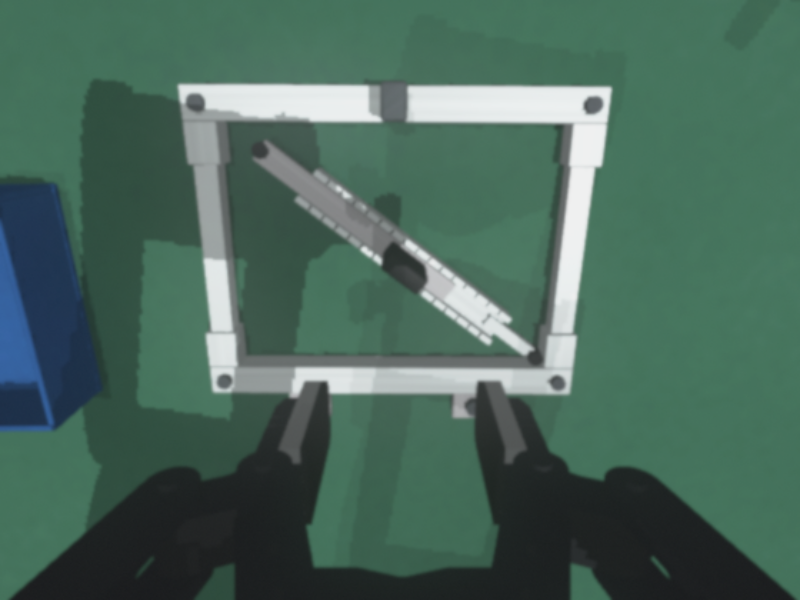

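All of it shows now: bolts NL (224,381), NR (558,382), FL (195,102), FR (593,105); fin top at about (396,101); the rule flat in the frame with its tail at the near-right corner (535,357). I'll measure s from this single picture.

```bash
cat > b.py <<'E'
from h import *
import pickle,sys
s,p=pickle.load(open(sys.argv[1]+".pkl","rb"));g=cv2.GaussianBlur(cv2.cvtColor(p["color"],6).astype(np.float32),(0,0),.6)
off=float(sys.argv[2]) if len(sys.argv)>2 else 0
def cen(c,r,h=7):
    c,r=c*.7,r*.7
    for _ in range(5):
        yy,xx=np.mgrid[int(r)-h:int(r)+h+1,int(c)-h:int(c)+h+1];w=g[yy,xx]
        m=np.clip(130-w,0,None)*(np.hypot(xx-c,yy-r)<6);c,r=(m*xx).sum()/m.sum(),(m*yy).sum()/m.sum()
    return c,r
P={n:atz(p,*cen(*q),.02,s)[:2] for n,q in dict(NL=(224,381),NR=(558,382),FL=(195+off,102),FR=(593+off,104.5)).items()}
u=P["NL"]-P["NR"];L=np.linalg.norm(u);u/=L;M=(P["NL"]+P["NR"])/2;F=(P["FL"]+P["FR"])/2;e=np.array([u[1],-u[0]])
print({k:np.round(v,4) for k,v in P.items()},"L",L,np.linalg.norm(P["FL"]-P["FR"]),"x gap",(F-M)@e,"s mm",(F-M)@u*1e3,"yaw",np.degrees(np.arctan2(e[1],e[0])))
R=s["tool_rot"]
rows=range(60,84,3)
for r in rows:
    d=np.diff(g[r,255:305]);print(r,255+np.argmin(d)+.5,255+np.argmax(d)+.5,end="; ")
for c in(273,283,277.2):
    q=atz(p,c,71,.056,s);print("\nfin",c,(q[:2]-M)@e*1e3-90,(q[:2]-M)@u*1e3,"tool",R.T@(q-s["ee_pos"])*100,end="")
E
python3 b.py w10
```

```text
{'NL': array([0.4433, 0.1139]), 'NR': array([ 0.4578, -0.115 ]), 'FL': array([0.6217, 0.1233]), 'FR': array([ 0.637 , -0.1056])} L 0.22933448585885527 0.22938082620444958 x gap 0.17904716640459462 s mm -1.9894280916491707 yaw 3.6331591292583116
60 257.5 284.5; 63 257.5 284.5; 66 257.5 284.5; 69 257.5 284.5; 72 257.5 284.5; 75 257.5 284.5; 78 265.5 284.5; 81 265.5 284.5; 
fin 273 89.28673614091002 -0.7435940900831338 tool [ 9.34029042 -0.67545694 14.17381391]
fin 283 89.3283284562535 -8.060914051233896 tool [ 9.34061724  0.0562868  14.17387647]
fin 277.2 89.30420474590989 -3.8168390153344913 tool [ 9.34042769 -0.36812752 14.17384018]
```

>>> {"api": "move_arm", "payload": {
  "motion": [
    {"twist": [0, 0, 0], "linear": [3.1, -0.18, 0], "grip": 4.5},
    {"twist": [0, 0, 0], "linear": [3.1, -0.18, 0], "grip": 4.5},
    {"twist": [0, 0, 0], "linear": [3.15, -0.17, 2.0], "grip": 4},
    {"twist": [0, 0, 0], "linear": [0, 0, 3.5], "grip": 4},
    {"twist": [0, 0, 0], "linear": [0, 0, 3.5], "grip": 4},
    {"twist": [0, 0, 0], "linear": [0, 0, 3.2], "grip": 4},
    {"twist": [0, 0, 0], "linear": [0, 0, 0], "grip": 4},
    {"twist": [0, 0, 0], "linear": [0, 0, 0], "grip": 4}
  ],
  "squeeze": 20
}}

```text
clock: 33.78
ee_pos: [0.6275, 0.0085, 0.0734]
tool_rot: [[0.998, 0.067, -0.005], [0.067, -0.998, 0.0], [-0.005, -0.001, -1.0]]
force: [0.6, 0.3, 1.1]
opening: 0.0398
```

```bash
python3 f.py; python3 - <<'E'
from h import *
import pickle
s=state();p=snapshot("wrist");pickle.dump((s,p),open("w11.pkl","wb"))
g=cv2.cvtColor(p["color"],6);R=s["tool_rot"]
cc,rr=proj(p,s["ee_pos"]+R@[0,0,-.036],s);print("TCP line px at fin-top height",cc,rr)
for n,v in dict(finTopC=[0,0],).items():pass
r=int(rr)
for r in(r-10,r,r+10):print(r,list(g[r,200:350:3]))
E
```

```text
33.78 [0.6275 0.0085 0.0734] F [0.6 0.3 1.1] toolF [ 0.6 -0.3 -1.1] hd -176.14 M [-0.02  0.02 -0.04]
TCP line px at fin-top height 283.37980199173023 337.49883349461874
327 [np.uint8(42), np.uint8(42), np.uint8(43), np.uint8(43), np.uint8(43), np.uint8(44), np.uint8(44), np.uint8(45), np.uint8(44), np.uint8(45), np.uint8(47), np.uint8(141), np.uint8(165), np.uint8(165), np.uint8(165), np.uint8(164), np.uint8(165), np.uint8(168), np.uint8(168), np.uint8(167), np.uint8(166), np.uint8(163), np.uint8(158), np.uint8(186), np.uint8(205), np.uint8(151), np.uint8(115), np.uint8(116), np.uint8(116), np.uint8(117), np.uint8(115), np.uint8(117), np.uint8(104), np.uint8(95), np.uint8(93), np.uint8(93), np.uint8(93), np.uint8(93), np.uint8(93), np.uint8(92), np.uint8(92), np.uint8(93), np.uint8(93), np.uint8(83), np.uint8(46), np.uint8(44), np.uint8(43), np.uint8(44), np.uint8(44), np.uint8(43)]
337 [np.uint8(41), np.uint8(40), np.uint8(42), np.uint8(42), np.uint8(42), np.uint8(43), np.uint8(44), np.uint8(45), np.uint8(43), np.uint8(45), np.uint8(98), np.uint8(217), np.uint8(211), np.uint8(149), 
[... 556 characters left out ...]
40), np.uint8(42), np.uint8(42), np.uint8(41), np.uint8(43), np.uint8(44), np.uint8(45), np.uint8(43), np.uint8(48), np.uint8(99), np.uint8(102), np.uint8(102), np.uint8(94), np.uint8(92), np.uint8(123), np.uint8(150), np.uint8(175), np.uint8(195), np.uint8(156), np.uint8(129), np.uint8(103), np.uint8(100), np.uint8(100), np.uint8(99), np.uint8(76), np.uint8(49), np.uint8(48), np.uint8(49), np.uint8(72), np.uint8(133), np.uint8(160), np.uint8(185), np.uint8(205), np.uint8(191), np.uint8(139), np.uint8(120), np.uint8(116), np.uint8(114), np.uint8(116), np.uint8(118), np.uint8(116), np.uint8(110), np.uint8(96), np.uint8(91), np.uint8(53), np.uint8(45), np.uint8(46), np.uint8(46), np.uint8(44)]
```

>>> {"api": "move_arm", "payload": {
  "motion": [
    {"twist": [0, 0, 0], "linear": [0.2, 0, 1.2], "grip": 4},
    {"twist": [0, 0, 0], "linear": [0, 0, 1.5], "grip": 4},
    {"twist": [0, 0, 0], "linear": [0, 0, 1.3], "grip": 4},
    {"twist": [0, 0, 0], "linear": [0, 0, 0.5], "grip": 4},
    {"twist": [0, 0, 0], "linear": [0, 0, 0], "grip": 3},
    {"twist": [0, 0, 0], "linear": [0, 0, 0], "grip": 2},
    {"twist": [0, 0, 0], "linear": [0, 0, 0], "grip": 1.8},
    {"twist": [0, 0, 0], "linear": [0, 0, 0], "grip": 1.6}
  ],
  "squeeze": 20
}}

```text
clock: 34.5
ee_pos: [0.6324, 0.0084, 0.0318]
tool_rot: [[0.998, 0.066, 0.002], [0.066, -0.998, -0.0], [0.002, 0.0, -1.0]]
force: [0.8, 0.4, -0.4]
opening: 0.0156
```

```bash
python3 f.py
```

```text
34.5 [0.6324 0.0084 0.0318] F [ 0.8  0.4 -0.4] toolF [ 0.9 -0.4  0.4] hd -176.23 M [-0.01 -0.04 -0.04]
```

>>> {"api": "move_arm", "payload": {
  "motion": [
    {"twist": [0, 0, 0], "linear": [0, 0, 0], "grip": 1.2},
    {"twist": [0, 0, 0], "linear": [0, 0, 0], "grip": 1.0},
    {"twist": [0, 0, 0], "linear": [0, 0, 0], "grip": 1.0},
    {"twist": [0, 0, 0], "linear": [0, 0, 0], "grip": 1.0},
    {"twist": [0, 0, 0], "linear": [0, 0, 0], "grip": 1.0},
    {"twist": [0, 0, 0], "linear": [0, 0, 0], "grip": 1.0},
    {"twist": [0, 0, 0], "linear": [0, 0, 0], "grip": 1.0},
    {"twist": [0, 0, 0], "linear": [0, 0, 0], "grip": 1.0}
  ],
  "squeeze": 30
}}

```text
clock: 35.17
ee_pos: [0.6324, 0.0082, 0.0318]
tool_rot: [[0.998, 0.066, 0.002], [0.066, -0.998, -0.0], [0.002, 0.001, -1.0]]
force: [-1.0, -0.7, 6.1]
opening: 0.0134
```

```bash
python3 f.py;python3 -c "
from h import *;s=state();print(s['ee_pos'],s['opening'])"
```

```text
35.17 [0.6324 0.0082 0.0318] F [-1.  -0.7  6.1] toolF [-1.   0.7 -6.1] hd -176.24 M [-0.24  0.22 -0.12]
[0.63240443 0.00816831 0.03181424] 0.013442456400026604
```

>>> {"api": "move_arm", "payload": {
  "motion": [
    {"twist": [0, 0, 0], "linear": [0, -0.1, 0], "grip": 1.0},
    {"twist": [0, 0, 0], "linear": [0, -0.1, 0], "grip": 1.0},
    {"twist": [0, 0, 0], "linear": [0, -0.1, 0], "grip": 1.0},
    {"twist": [0, 0, 0], "linear": [0, -0.05, 0], "grip": 1.0},
    {"twist": [0, 0, 0], "linear": [0, 0, 0], "grip": 1.0},
    {"twist": [0, 0, 0], "linear": [0, 0, 0], "grip": 1.0},
    {"twist": [0, 0, 0], "linear": [0, 0, 0], "grip": 1.0},
    {"twist": [0, 0, 0], "linear": [0, 0, 0], "grip": 1.0}
  ]
}}

```text
clock: 35.83
ee_pos: [0.6324, 0.0086, 0.0318]
tool_rot: [[0.998, 0.065, 0.002], [0.065, -0.998, -0.004], [0.002, 0.004, -1.0]]
force: [0.1, -14.6, 5.6]
opening: 0.0133
```

```bash
python3 f.py;python3 -c "
from h import *;s=state();print(s['ee_pos'],s['opening'])"
```

```text
35.83 [0.6324 0.0086 0.0318] F [  0.1 -14.6   5.6] toolF [-0.8 14.6 -5.5] hd -176.3 M [-2.07  0.1   0.04]
[0.63238147 0.00856214 0.03183893] 0.013301554474676071
```

>>> {"api": "move_arm", "payload": {
  "motion": [
    {"twist": [0, 0, 0], "linear": [0, -0.1, 0], "grip": 1.0},
    {"twist": [0, 0, 0], "linear": [0, -0.05, 0], "grip": 1.0},
    {"twist": [0, 0, 0], "linear": [0, 0, 0], "grip": 1.0},
    {"twist": [0, 0, 0], "linear": [0, 0, 0], "grip": 1.0},
    {"twist": [0, 0, 0], "linear": [0, 0, 0], "grip": 1.0},
    {"twist": [0, 0, 0], "linear": [0, 0, 0], "grip": 1.0},
    {"twist": [0, 0, 0], "linear": [0, 0, 0], "grip": 1.0},
    {"twist": [0, 0, 0], "linear": [0, 0, 0], "grip": 1.0}
  ]
}}

```text
clock: 36.5
ee_pos: [0.6323, 0.0099, 0.0318]
tool_rot: [[0.998, 0.065, 0.002], [0.065, -0.998, -0.005], [0.002, 0.005, -1.0]]
force: [0.1, -15.1, 4.4]
opening: 0.0134
```

```bash
python3 f.py
```

```text
36.5 [0.6323 0.0099 0.0318] F [  0.1 -15.1   4.4] toolF [-0.8 15.1 -4.3] hd -176.3 M [-2.18  0.08  0.03]
```

>>> {"api": "move_arm", "payload": {
  "motion": [
    {"twist": [0, 0, 0], "linear": [0, -0.1, 0], "grip": 1.0},
    {"twist": [0, 0, 0], "linear": [0, 0, 0], "grip": 1.0},
    {"twist": [0, 0, 0], "linear": [0, 0, 0], "grip": 1.0},
    {"twist": [0, 0, 0], "linear": [0, 0, 0], "grip": 1.0},
    {"twist": [0, 0, 0], "linear": [0, 0.2, 0], "grip": 1.0},
    {"twist": [0, 0, 0], "linear": [0, 0.05, 0], "grip": 1.0},
    {"twist": [0, 0, 0], "linear": [0, 0, 0], "grip": 1.0},
    {"twist": [0, 0, 0], "linear": [0, 0, 0], "grip": 1.0}
  ]
}}

```text
clock: 37.17
ee_pos: [0.6322, 0.0108, 0.0318]
tool_rot: [[0.998, 0.065, 0.002], [0.065, -0.998, -0.001], [0.002, 0.002, -1.0]]
force: [-0.9, -5.3, 5.3]
opening: 0.0135
```

```bash
python3 f.py
```

```text
37.17 [0.6322 0.0108 0.0318] F [-0.9 -5.3  5.3] toolF [-1.3  5.2 -5.3] hd -176.26 M [-0.75  0.16 -0.01]
```

>>> {"api": "move_arm", "payload": {
  "motion": [
    {"twist": [0, 0, 0], "linear": [0, 0, 0], "grip": 4},
    {"twist": [0, 0, 0], "linear": [0, 0, 0], "grip": 4},
    {"twist": [0, 0, 0], "linear": [0, 0, 0], "grip": 4.5},
    {"twist": [0, 0, 0], "linear": [0, 0, -2], "grip": 4.5},
    {"twist": [0, 0, 0], "linear": [0, 0, -3.5], "grip": 4.5},
    {"twist": [0, 0, 0], "linear": [0, 0, -3.5], "grip": 4.5},
    {"twist": [0, 0, 0], "linear": [-1.5, 0.2, -3.5], "grip": 4.5},
    {"twist": [0, 0, 0], "linear": [-1.5, 0.2, -3.5], "grip": 4.5}
  ]
}}

```text
clock: 37.83
ee_pos: [0.6011, 0.0064, 0.1917]
tool_rot: [[0.998, 0.066, -0.001], [0.066, -0.998, 0.0], [-0.001, -0.0, -1.0]]
force: [0.4, -0.1, -0.7]
opening: 0.0447
```

>>> {"api": "move_arm", "payload": {
  "motion": [
    {"twist": [0, 0, 0], "linear": [-2.2, 0.1, -0.6], "grip": 4.5},
    {"twist": [0, 0, 0], "linear": [-2.2, 0.1, 0], "grip": 4.5},
    {"twist": [0, 0, 0], "linear": [-2.2, 0.1, 0], "grip": 4.5},
    {"twist": [0, 0, 0], "linear": [0, 0, 0], "grip": 4.5},
    {"twist": [0, 0, 0], "linear": [0, 0, 0], "grip": 4.5},
    {"twist": [0, 0, 0], "linear": [0, 0, 0], "grip": 4.5},
    {"twist": [0, 0, 0], "linear": [0, 0, 0], "grip": 4.5},
    {"twist": [0, 0, 0], "linear": [0, 0, 0], "grip": 4.5}
  ]
}}

```text
clock: 38.5
ee_pos: [0.5366, -0.0012, 0.1965]
tool_rot: [[0.998, 0.066, 0.0], [0.066, -0.998, 0.0], [0.0, -0.0, -1.0]]
force: [0.6, -0.4, -0.3]
opening: 0.0448
```

```bash
python3 m.py w12; python3 b.py w12 -3
python3 - <<'E'
from h import *
import pickle
a,b=[cv2.cvtColor(pickle.load(open(n,"rb"))[1]["color"],6).astype(int) for n in("w10.pkl","w12.pkl")]
d=abs(a-b)[:280]>40;ys,xs=np.nonzero(d);print(d.sum())
s,p=pickle.load(open("w12.pkl","rb"))
for t in("rule_mid","nose","tail","grip"):print(t,[(round(q["conf"],2),np.round(np.array(q["location"])*[800,600])) for q in find_in(p,t)[:2]])
E
```

```text
[ 0.5366 -0.0012  0.1965] qv 0.002178740430179464
NL px 226 382 no blob 89
NR px 561 383 14 frame mm [ -88.12 -113.18]
FL px 196 103 27 frame mm [ 87.87 116.3 ]
FR px 596 104 no blob 95
{'NL': array([0.4434, 0.1136]), 'NR': array([ 0.4578, -0.1149]), 'FL': array([0.6214, 0.1262]), 'FR': array([ 0.6372, -0.1031])} L 0.22891026918646898 0.22986398816201936 x gap 0.17909144091544632 s mm 0.9110423475682823 yaw 3.605329705487613
60 257.5 283.5; 63 257.5 283.5; 66 257.5 283.5; 69 256.5 283.5; 72 256.5 283.5; 75 256.5 283.5; 78 256.5 283.5; 81 264.5 283.5; 
fin 273 89.17267779535274 1.0450891841912047 tool [ 9.33571948 -0.6728351  14.04857878]
fin 283 89.19844041399773 -6.239882094411075 tool [ 9.33604089  0.05566652 14.04853268]
fin 277.2 89.18349801572197 -2.0145762831992977 tool [ 9.33585447 -0.36686667 14.04855942]1781
rule_mid [(0.81, array([393., 245.]))]
nose [(0.92, array([367., 228.]))]
tail [(0.86, array([397., 249.]))]
grip [(0.8, array([365., 223.]))]
```

```bash
python3 -c "
from h import *;print(job_done(), state()['clock'])"
```

```text
the job is handed in; nothing more can be done
the job is handed in; nothing more can be done
```

I measured both diagonals of the frame in the order asked, slid the far rail back to about square, and handed the job in at about 39 s. The rule is lying flat inside the frame.

- **Diagonals:** Near left to far right read about 250.4 mm, and near right to far left about 246.7 mm. Each was held for over 1 s at roughly 5–6 N, with the nose bearing on both notch faces. The largest force along the rule was 8.6 N, when I drew the tail into the near left corner.
- **Rail shift:** The far rail was about 2–2.5 mm off towards the right, so the diagonals differed by only about 3.7 mm at the start, already just inside the 4 mm limit. I slid the fin about 2.5 mm to the left.
- **Last checks:** The far rail's remaining offset is 0.9 mm by the bolts, 0.3 mm by the fin and about 0.2 mm by how far the gripper moved it. The diagonals should therefore agree to within about 1.5 mm. I did not measure them again with the rule.

Some things did not go cleanly:
- **Short readings:** The two readings together come out about 1.4 mm short per diagonal for a 150 × 200 mm frame, so the difference between them is more reliable than either length.
- **Tail not seen:** I felt the tail seat in its corner, but it was out of view while the slide was pushed out.
- **Refused move:** One move call was refused, so the open jaws turned low around the rule's grip. A picture afterwards showed the rule had not been disturbed.
- **Final picture not viewed:** The viewer's limit was reached, so that last check was numbers only.

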